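Crank the lens stage to its index arrow

TASK

Fit the loose crank down fully onto the upright square drive end of the lens stage, then wind it by its grip, clockwise seen from above, until the arrow tip on the lens carriage stands right opposite the arrow tip of the index stand. Leave the crank seated on the square and let go; do not touch the drive square or the lens carriage with the fingers, and leave the other things on the bench undisturbed.

Things in the scene. Friction and masses are not known exactly. Their poses are not given: they have to be found in the camera images.
- stage: Fixed translation stage. Origin: bench level, on the vertical drive axis. Housing 90 (x) by 80 (y) by 50 mm high, centred on the origin; on it a round collar, radius 17, its flat top (shoulder) 75 mm above the bench. A rail runs along +y to 310 mm, then a knurled knob to 355 mm. On the rail slides the carriage (block 70 mm long in y) with the orange lens mount, top 122 mm above the bench.
- drive: Steel drive end, 16 by 16 mm square, standing 25 mm up from the shoulder (top 100 mm above the bench). Origin: centre of the shoulder; x, y square to its faces, z up. It turns, stays where left (friction 0.12 N m), start angle varies. One turn clockwise from above moves the carriage 16 mm along the stage's +y; the screw holds the carriage fast.
- crank: Loose steel crank, about 0.26 kg, flat on the bench. Origin: centre of its hub's underside. Hub 34 by 34 mm (sides along x, y), 30 high, an 18 by 18 mm square through hole: fits the drive in four ways, underside resting on the shoulder. Flat arm 18 wide, 10 thick, flush below, along +x. At x = 70 mm an upright black grip, diameter 18, spins freely, 12 to 72 mm above the underside.
- grip_mid (a point): Point on the axis of the crank's turning grip, 52 mm above the crank's underside and 70 mm from the hub's centre.
- carriage_arrow (a point): Tip of the flat dark steel arrow (a 24 mm square plate set corner-on) on the lens carriage, 47 mm above the bench, pointing along the stage's +x. Moves with the carriage along the stage's y.
- carriage: The sliding aluminium carriage with the orange lens mount bolted on; its x and y axes are those of the stage. Not to be touched.
- index_arrow (a point): Tip of the like arrow on the fixed index stand (50 mm high, beside the rail), 47 mm above the bench, pointing at the carriage along the stage's -x. At the start it is about 23 to 44 mm farther along the stage's +y than the carriage's arrow; the tips pass with a gap of about 8 mm. The work is right when both have the same y in the stage's frame.
- beam_dump: Bystander: black cylinder, 60 mm across, 60 high, loose. Origin at its underside.
- window: Bystander: clear square window in a small upright holder, 80 mm high, foot 40 by 60 mm, loose. Origin at its underside.
- fork1: Bystander: flat steel clamping fork, 80 by 32 by 9 mm, loose. Origin at its underside.
- fork2: Bystander: a second such fork.

How it is judged:
On the way, in this order (a step that is already met when the one before it is completed fails the run):
1. the crank is seated on the square drive before the carriage has been moved (horizontal distance between crank and drive below 0.004 m and z of crank in the frame of drive below 0.004 m and angle between crank's own z axis and vertical below 0.1 rad and distance of carriage_arrow from where it was at the start of the episode below 0.004 m), for 0.2 s.
2. the carriage has been wound more than a full turn with the crank on (horizontal distance between crank and drive below 0.004 m and z of crank in the frame of drive below 0.008 m and distance of carriage_arrow from where it was at the start of the episode above 0.017 m), for 0.1 s.
At the end, for the whole second after the job is handed in: The carriage arrow stands within 3 mm of opposite the index arrow (along the rail), the crank is seated on the square (underside within 4 mm of the shoulder, within 4 mm of the axis, tilted less than 0.1 rad), and crank and drive are at rest (y of index_arrow in the frame of carriage_arrow between -0.003 and 0.003 m and horizontal distance between crank and drive below 0.004 m and z of crank in the frame of drive below 0.004 m and angle between crank's own z axis and vertical below 0.1 rad and linear speed of crank below 0.02 m/s and angular speed of drive below 0.1 rad/s); the robot touches nothing.
It fails at once if the fingers pressed on the lens carriage (contact force between the fingers and carriage above 2 N).
It fails at once if the fingers pressed on the bare drive (contact force between the fingers and drive above 2 N).
It fails at once if the beam dump was disturbed (distance of beam_dump from where it was at the start of the episode above 0.015 m).
It fails at once if the window was disturbed (distance of window from where it was at the start of the episode above 0.015 m or angle between window's own z axis and vertical above 0.3 rad).
It fails at once if a clamping fork was disturbed (distance of any of fork1, fork2 from where it was at the start of the episode above 0.015 m).
It also fails if it takes over 72 s, if anything falls off the work surface, if the arm or the gripper's body presses on something with over 40 N, if the wrist force passes 120 N, or if a joint passes its speed limit or range.

ROBOT

A 6-joint arm with a two-finger parallel gripper is mounted at the origin on the work surface. World frame = base frame: x ahead of the robot, y to its left, z up, the work surface at z = 0. Lengths are in m, angles in rad, forces in N, time in s.
With the tool pointing down it reaches from about 0.425 to 0.95 m from the base axis. Payload 3.5 kg.
Tool frame: the origin (TCP) lies midway between the tips of the shut fingers; the grasp point (between the pads) lies 19 mm behind it (ctrl.tcp_to_grasp is the distance from the TCP to the grasp point, in m); z points along the fingers, x is the direction in which the jaws open and shut, and the axes are right-handed (so a half turn about z gives the same grasp; the last joint's range is limited). The gripper opens to 85 mm and grips with 20 to 120 N. Pads are 22 mm wide; open, the fingers measure 114 mm over their backs; the gripper's body (76 mm by 85 mm) begins 54 mm behind the grasp point. The pads swing forward as they close: fully open they stand 13 mm farther back than shut.
Start: joints at [0.972, 0.286, 1.577, -0, 1.279, -0.15], TCP at [0.293, 0.608, 0.231] pointing down, gripper open.
Joint ranges: [-2.77, 2.77], [-0.9, 2.22], [0.21, 2.48], [-1.53, 4.67], [0.24, 2.81], [-2.84, 2.84]. Speed limits (rad/s): [2.79, 2.79, 3.14, 3.14, 3.14, 3.14].

INTERFACE

Orientations are given as a unit quaternion [x, y, z, w].
In Python, from plant import ctrl, cams, workorder, spotter gives the robot as it stands. The module is installed in compiled form; this text tells all that it offers.
- The arm moves only by the tool send_rows, never from a script. Its argument "motion" is one flat list of numbers, 5 for each row, row after row: the shift along the tool's x, y, z in cm, then the turn about the tool's z in rad, then the finger opening in cm, from 0 to 8.54. In form: [tx, ty, tz, spin, gripper, tx, ty, tz, spin, gripper, ...]. A call has 1 to 12 rows; each row shifts and turns the pose as measured when the row begins, along the tool's axes as they then stand; what a row does not reach is not made up. A row lasts 1/10 s, in which the tool goes at most 50 mm and 8.59 degrees, less where a joint would pass 70% of its speed; a pose out of reach is approached as far as the arm can. A call is refused whole if a number of a shift passes 5 or a number of a turn 0.15, either way. A call with a gripper value outside its range is refused whole. The fingers move at their own pace and stop on an object; "grip_force" is the grip in N (left out, the last holds). Time passes only in rows, so rows that do not move let the fingers close. It gives the time, the measured TCP pose, the force and the opening at its end, in the units of the state.
- ctrl.get_state(): the state, without advancing time (a new reading comes with each control period).
- cams.read_camera(name): name is "side" or "top"; returns (picture, depth): 400x640x3 uint8, red, green, blue; 400x640 float32, m along the optical axis (not along the pixel's ray), 0 where there is no reading.
- cams.camera_params(name): a dict with "fx", "fy", "cx", "cy" (pixels), "k1" (the pictures are not rectified: a ray, as slopes to the right and down, at radius r is drawn at 1 + k1 r^2 times it, then the intrinsics apply), "xyz" and "attitude" of the camera in the world. Camera axes: x right, y down, z forward; pixel columns grow to the right and rows downward; lengths in m; the calibration is good to about 2 mm. A picture is of the moment at which its call begins. camera_params takes no time and is no camera call.
- workorder.sign_off(): hands the job in, once; it reports no verdict.
Trained networks look in the newest picture that a camera, given by its name, has taken for a name from the list of things; names that differ only in an ending like _2 or _b are one class to them, and where a whole thing is asked for, a point or a joint stands for the part that bears it (a point fixed in the world has none). Each returns a list of dicts, best first, with "conf" (0 to 1); they miss things now and then, are a little off and sometimes report something else, mostly with a low value. They report only what shows in the picture. A call takes as long as a camera call.
- spotter.trace(target, camera): "mask" (400x640 bool, what is visible of it) and "bbox" ([left, top, width, height] in pixels, round what is visible of it).
The state is a dict: "time": time; "qpos": joint angles; "dq": joint speeds; "joint_efforts": joint torques, N m; "eef_pos": TCP position; "tcp_rot": TCP orientation; "contact_force": force on the tool from outside, world axes, zero at the start; "wrist_torque": the same for the moment, N m; "opening": opening from 0.0 (shut) to 1.0 (fully open).
Only numpy, scipy, OpenCV 4.12 (cv2) and the standard library are available. Lean on these libraries where they do the work, as an engineer would, in place of code of your own. Each camera call takes 0.05 s, during which the arm holds its last target.

## Working session

There is one attempt and no reset: what is moved stays moved. The work goes in short steps, Python scripts to look and compute and a tool call to move; the robot and the scene stay as the last step left them, time stands still between calls to the robot, and variables do not carry over. Pictures are saved under pics/ and viewed, and the job is handed in when it is done.

Besides the shell and the picture viewer there is one more tool, called after "Request:" as name(argument=value, ...), one argument or row to a line, values as JSON. send_rows: Moves the arm, as the interface text tells. Its arguments: {"type":"object","properties":{"motion":{"type":"array","items":{"type":"number"}},"grip_force":{"type":"number"}},"required":["motion"]}

```bash
mkdir -p pics
python3 - <<'E'
from plant import ctrl,cams
import cv2
s=ctrl.get_state();print(s)
for n in("side","top"):
    p,d=cams.read_camera(n);print(n,cams.camera_params(n))
    cv2.imwrite(f"pics/{n}0.png",p[:,:,::-1]);
print(ctrl.tcp_to_grasp,ctrl.get_state()['time'])
E
```

```text
{'time': 0.0, 'qpos': array([ 9.72058288e-01,  2.87173623e-01,  1.57817078e+00,  1.52477353e-05,
        1.27859104e+00, -1.50001281e-01]), 'dq': array([ 0.00090121,  0.00051087,  0.0003707 , -0.00158304,  0.00117865,
       -0.00191812]), 'joint_efforts': array([ 6.28937360e-04, -4.05983448e+01, -2.92621297e+01, -1.82575341e-04,
        5.84460067e-03, -2.39541464e-05]), 'eef_pos': array([0.2924331 , 0.60764192, 0.22994523]), 'tcp_rot': array([ 8.46708247e-01,  5.32056174e-01, -1.07674638e-03,  4.61343595e-04]), 'contact_force': array([0.5178861 , 0.64270522, 0.03916258]), 'wrist_torque': array([0.04163978, 0.0191096 , 0.01229189]), 'opening': 0.995633288377013}
side {'fx': 366.077402102836, 'fy': 366.077402102836, 'cx': 314.17509251805825, 'cy': 202.16446655919188, 'k1': -0.05996155669602176, 'xyz': array([0.45753831, 0.66446011, 0.50433674]), 'attitude': array([-0.07395127,  0.86460621, -0.4956032 ,  0.03694282])}
top {'fx': 389.6196597030231, 'fy': 389.6196597030231, 'cx': 314.13811527084795, 'cy': 199.04854353298353, 'k1': -0.0945704918340928, 'xyz': array([ 0.43800389, -0.08319219,  1.01096895]), 'attitude': array([-0.69946872,  0.71102671, -0.04392695,  0.05705219])}
0.0187 0.1
```

View pics/side0.png

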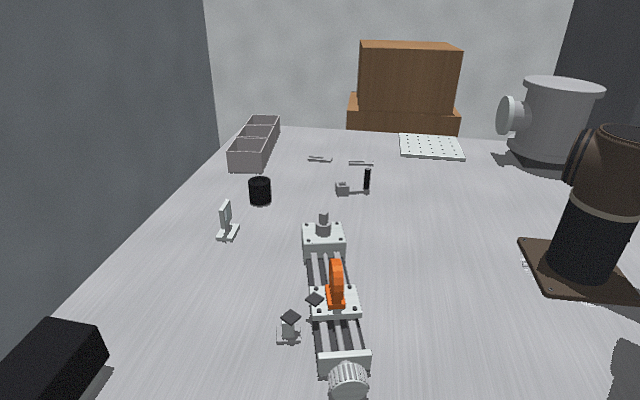

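View pics/top0.png

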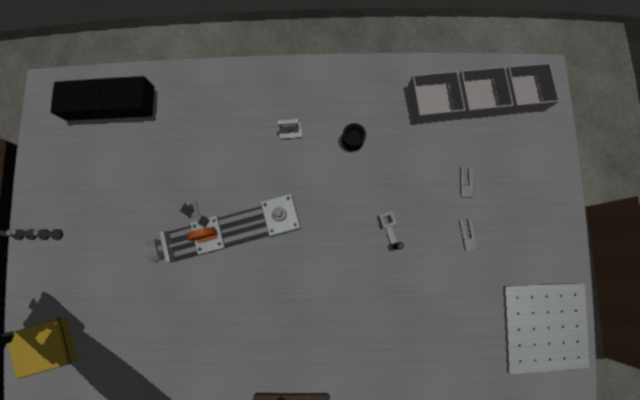

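```bash
cat > h.py <<'E'
import numpy as np,cv2
from scipy.spatial.transform import Rotation as R
from plant import ctrl,cams,spotter,workorder
P={n:cams.camera_params(n) for n in("side","top")}
def proj(n,X):
    p=P[n];X=np.atleast_2d(X);c=R.from_quat(p['attitude']).inv().apply(X-p['xyz'])
    s=c[:,:2]/c[:,2:];s=s*(1+p['k1']*(s**2).sum(1,keepdims=True))
    return s*[p['fx'],p['fy']]+[p['cx'],p['cy']]
def ray(n,uv):
    p=P[n];uv=np.atleast_2d(np.float64(uv));s0=(uv-[p['cx'],p['cy']])/[p['fx'],p['fy']];s=s0.copy()
    for _ in range(20): s=s0/(1+p['k1']*(s**2).sum(1,keepdims=True))
    return np.c_[s,np.ones(len(s))]
def atz(n,uv,z):
    p=P[n];r=R.from_quat(p['attitude']).apply(ray(n,uv));t=(z-p['xyz'][2])/r[:,2]
    return p['xyz']+r*np.atleast_1d(t)[:,None]
def deproj(n,uv,d):
    p=P[n];return p['xyz']+R.from_quat(p['attitude']).apply(ray(n,uv)*np.atleast_1d(d)[:,None])
E
python3 - <<'E'
from h import *
im={}
for n in("side","top"):
    p,d=cams.read_camera(n);im[n]=p;np.savez(f"{n}.npz",p=p,d=d)
    for t in["stage","drive","crank","grip_mid","carriage_arrow","carriage","index_arrow","beam_dump","window","fork1"]:
        try:
            for q in spotter.trace(t,n)[:2]:
                m=q['mask'];v,u=np.nonzero(m&(d>0));X=deproj(n,np.c_[u,v],d[v,u])
                print(n,t,round(q['conf'],2),q['bbox'],len(u),np.median(X,0).round(3),X.max(0).round(3),X.min(0).round(3))
        except Exception as e: print(n,t,e)
print(ctrl.get_state()['time'])
def crop(n,x,y,w,h,k,f): cv2.imwrite(f,cv2.resize(im[n][y:y+h,x:x+w,::-1],None,fx=k,fy=k,interpolation=cv2.INTER_CUBIC))
crop("top",140,180,165,100,4.8,"pics/ct.png")
crop("top",340,190,140,80,5,"pics/cc.png")
crop("side",270,200,110,90,6,"pics/cs.png")
crop("side",320,150,70,60,8,"pics/csc.png")
E
```

```text
side stage 0.42 [347.4, 161.2, 27.7, 5.2] 134 [ 0.485 -0.451  0.008] [ 0.523 -0.437  0.011] [ 0.446 -0.479  0.   ]
side drive 0.62 [318.9, 211.4, 10.6, 12.1] 133 [0.541 0.027 0.091] [0.562 0.033 0.102] [ 0.531 -0.149 -0.   ]
side crank 0.61 [333.9, 169.7, 34.8, 28.9] 494 [ 0.5   -0.256  0.014] [ 0.551 -0.222  0.072] [ 0.447 -0.341 -0.001]
side grip_mid 0.82 [334.9, 166.1, 38.7, 32.2] 464 [ 0.488 -0.257  0.019] [ 0.551 -0.225  0.073] [ 0.447 -0.43  -0.002]
side carriage_arrow 0.82 [303.2, 254.3, 58.8, 66.4] 2078 [0.493 0.225 0.046] [0.543 0.252 0.124] [0.446 0.152 0.027]
side carriage 0.87 [305.7, 260.1, 56.6, 59.0] 1969 [0.493 0.225 0.047] [0.541 0.252 0.124] [0.448 0.15  0.025]
side index_arrow 0.94 [275.8, 305.3, 25.6, 38.9] 699 [0.56  0.271 0.015] [0.586 0.284 0.049] [ 0.541  0.202 -0.002]
side beam_dump 0.75 [251.0, 176.2, 18.6, 25.6] 615 [ 0.736 -0.147  0.043] [ 0.808 -0.136  0.062] [ 0.71  -0.32  -0.001]
side beam_dump 0.28 [347.4, 158.4, 25.9, 10.0] 161 [ 0.487 -0.455  0.008] [ 0.527 -0.437  0.012] [ 0.443 -0.502 -0.001]
side window 0.73 [216.8, 202.6, 22.3, 38.8] 522 [0.768 0
[... 848 characters left out ...]
0.002]
top index_arrow 0.58 [180.1, 199.5, 19.3, 19.8] 213 [0.559 0.254 0.014] [0.585 0.276 0.052] [ 0.543  0.24  -0.004]
top beam_dump 0.84 [342.2, 124.3, 23.3, 26.9] 541 [ 0.735 -0.168  0.055] [ 0.784 -0.141  0.065] [ 0.709 -0.205 -0.005]
top beam_dump 0.49 [187.3, 214.7, 38.9, 39.8] 1028 [0.49  0.2   0.045] [0.546 0.247 0.126] [ 0.444  0.162 -0.003]
top window 0.6 [279.6, 120.1, 22.6, 18.7] 415 [ 0.765 -0.005  0.027] [0.789 0.026 0.085] [ 0.748 -0.033  0.   ]
top fork1 0.78 [462.1, 218.7, 14.6, 31.5] 319 [ 0.478 -0.465  0.009] [ 0.523 -0.442  0.013] [ 0.443 -0.482 -0.002]
top fork1 0.74 [461.2, 166.4, 13.6, 30.8] 294 [ 0.613 -0.469  0.008] [ 0.661 -0.451  0.015] [ 0.58  -0.485 -0.002]
1.2
```

View pics/ct.png

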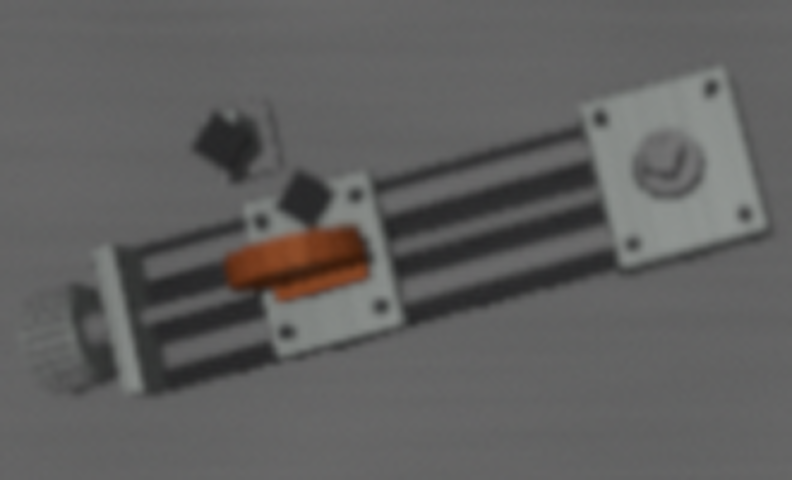

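View pics/cc.png

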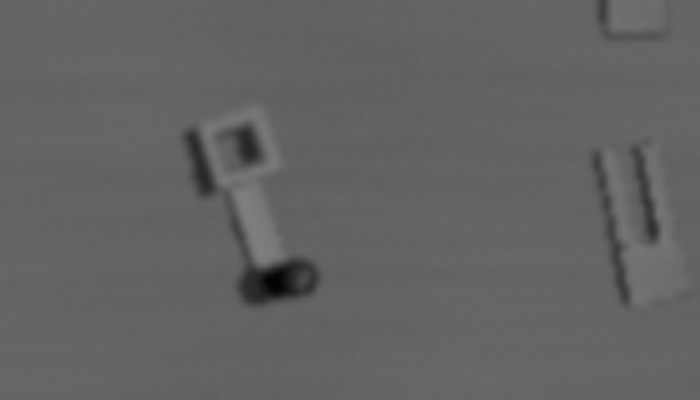

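View pics/cs.png

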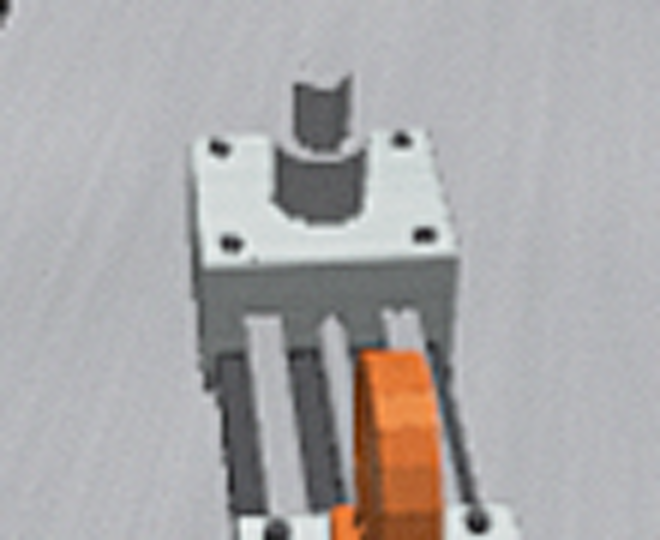

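View pics/csc.png

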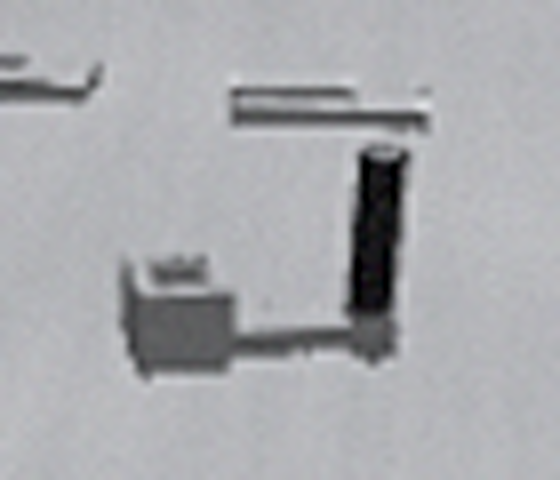

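```bash
cat > fit.py <<'E'
from h import *
from scipy.optimize import minimize
from scipy.ndimage import map_coordinates
def gradmag(im,s=1.0):
    g=cv2.GaussianBlur(im.astype(np.float32),(0,0),s)
    gx=cv2.Sobel(g,cv2.CV_32F,1,0);gy=cv2.Sobel(g,cv2.CV_32F,0,1)
    return np.sqrt((gx**2+gy**2).sum(2))
def rect(cx,cy,hx,hy,z,n=40):
    c=np.array([[-hx,-hy],[hx,-hy],[hx,hy],[-hx,hy],[-hx,-hy]])+[cx,cy]
    t=np.linspace(0,1,n)[:,None]
    q=np.vstack([c[i]*(1-t)+c[i+1]*t for i in range(4)])
    return np.c_[q,np.full(len(q),z)]
def circ(cx,cy,r,z,n=80):
    a=np.linspace(0,2*np.pi,n);return np.c_[cx+r*np.cos(a),cy+r*np.sin(a),np.full(n,z)]
def place(L,x,y,a):
    c,s=np.cos(a),np.sin(a);return np.c_[x+c*L[:,0]-s*L[:,1],y+s*L[:,0]+c*L[:,1],L[:,2]]
def score(G,n,X):
    uv=proj(n,X);return map_coordinates(G[n],[uv[:,1],uv[:,0]],order=1).mean()
def fit(G,L,x0,cams_,rng=((.006,.0015),(.006,.0015),(.12,.03))):
    f=lambda p:-sum(score(G,n,place(l,*p)) for n in cams_ for l in L[n])
    best=None
    for dx in(-1,0,1):
     for dy in (-1,0,1):
      for da in (-1,0,1):
        p0=np.array(x0)+[dx*rng[0][0],dy*rng[1][0],da*rng[2][0]]
        r=minimize(f,p0,method='Nelder-Mead',options=dict(initial_simplex=[p0]+[p0+np.eye(3)[i]*rng[i][1] for i in range(3)],xatol=1e-5,fatol=1e-4))
        if best is None or r.fun<best.fun: best=r
    return best.x,best.fun
def load(t=''):
    return {n:np.load(f"{n}{t}.npz") for n in("side","top")}
E
python3 - <<'E'
from fit import *
D=load();G={n:gradmag(D[n]['p']) for n in D}
H=rect(0,0,.045,.04,.05)
L={n:[H] for n in D}
for c in(["top"],["side"],["top","side"]):
    x,f=fit(G,L,[.541,.03,.24],c);print('stage',c,x.round(4),np.degrees(x[2]).round(2),f)
hub=[rect(0,0,.017,.017,.03),rect(0,0,.009,.009,.03)]
arm=np.array([[.017+.035*t,s*.009,.01] for t in np.linspace(.1,1,20) for s in(-1,1)])
# grip top circle
L={'top':hub+[arm,circ(.07,0,.009,.072)],'side':[hub[0],circ(.07,0,.009,.072)]}
a0=np.arctan2(.451-.525,-.27+.245)
for c in(["top"],["side"],["top","side"]):
    x,f=fit(G,L,[.525,-.245,a0],c);print('crank',c,x.round(4),np.degrees(x[2]).round(2),f)
E
```

```text
stage ['top'] [0.5409 0.0207 0.2478] 14.2 -175.96006774902344
stage ['side'] [0.5407 0.022  0.2526] 14.47 -237.1531982421875
stage ['top', 'side'] [0.5408 0.0214 0.2557] 14.65 -409.7034912109375
crank ['top'] [ 0.5221 -0.2339 -2.8323] -162.28 -543.7704467773438
crank ['side'] [ 0.5288 -0.2418 -2.975 ] -170.46 -776.2761840820312
crank ['top', 'side'] [ 0.526  -0.2331 -2.8435] -162.92 -1232.293212890625
```

```bash
cat >> fit.py <<'E'
def overlay(im,n,items,box,k,f):
    x,y,w,h=box
    o=cv2.resize(im[y:y+h,x:x+w,::-1],None,fx=k,fy=k,interpolation=cv2.INTER_CUBIC)
    o=cv2.convertScaleAbs(o,alpha=1.5)
    for X,c in items:
        uv=((proj(n,X)-[x,y]+.5)*k-.5)
        cv2.polylines(o,[np.round(uv*8).astype(np.int32)],False,c,1,cv2.LINE_AA,3)
    cv2.imwrite(f,o);return o
E
python3 - <<'E'
from fit import *
D=load()
x=[.5221,-.2339,-2.8323];x2=[.526,-.2331,-2.8435]
def it(x): return [(place(l,*x),c) for l,c in((rect(0,0,.017,.017,.03),(0,0,255)),(rect(0,0,.009,.009,.03),(0,255,0)),(circ(.07,0,.009,.072),(255,0,0)),(rect(0,0,.017,.017,.0),(0,255,255)))]
a=overlay(D['top']['p'],'top',it(x),(360,195,60,60),6,'/tmp/a.png')
b=overlay(D['side']['p'],'side',it(x),(320,150,70,60),6,'/tmp/b.png')
cv2.imwrite('pics/ov.png',np.hstack([a,b]))
E
```

```text
(no output)
```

View pics/ov.png

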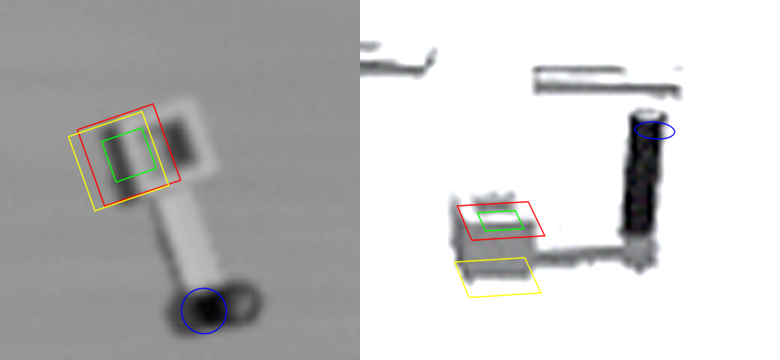

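Run:
```python
from fit import *
D=load();G={n:gradmag(D[n]['p'],.7) for n in D}
h0=atz('top',[388,219.4],.03)[0];g0=atz('top',[340+297/5,190+277/5],.072)[0];print(h0,g0)
hub=[rect(0,0,.017,.017,.03),rect(0,0,.009,.009,.03)]
arm=np.array([[.017+.035*t,s*.009,.01] for t in np.linspace(.1,1,20) for s in(-1,1)])
a0=np.arctan2(*(g0-h0)[[1,0]]);print(np.degrees(a0),np.linalg.norm((g0-h0)[:2]))
L={'top':hub+[arm,circ(.07,0,.009,.072)],'side':[hub[0],circ(.07,0,.009,.072)]}
r=((.003,.001),(.003,.001),(.08,.03))
X={}
for c in(["top"],["side"],["top","side"]):
    x,f=fit(G,L,[*h0[:2],a0],c,r);print('crank',c,x.round(4),np.degrees(x[2]).round(2),f);X[c[0]+str(len(c))]=x
def it(x): return [(place(l,*x),c) for l,c in((rect(0,0,.017,.017,.03),(0,0,255)),(rect(0,0,.009,.009,.03),(0,255,0)),(circ(.07,0,.009,.072),(255,0,0)),(rect(0,0,.017,.017,.0),(0,255,255)))]
x=X['top2']
a=overlay(D['top']['p'],'top',it(X['top1']),(360,195,60,60),6,'/tmp/a.png')
b=overlay(D['side']['p'],'side',it(X['top1']),(320,150,70,60),6,'/tmp/b.png')
cv2.imwrite('pics/ov2.png',np.hstack([a,b]))
# drive
def its(x,da): return [(place(rect(0,0,.045,.04,.05),*x),(0,0,255)),(place(circ(0,0,.017,.075),*x),(0,255,0))]+[(place(rect(0,0,.008,.008,z),x[0],x[1],da),(255,0,0)) for z in(.1,)]
s=[.5408,.0214,.252]
a=overlay(D['top']['p'],'top',its(s,.7),(255,185,50,50),8,'/tmp/a.png')
b=overlay(D['side']['p'],'side',its(s,.7),(300,200,50,50),8,'/tmp/b.png')
cv2.imwrite('pics/ov3.png',np.hstack([a,b]))
```

```text
[ 0.52410703 -0.25172606  0.03      ] [ 0.45736397 -0.26951818  0.072     ]
-165.07341705460607 0.06907384111847777
crank ['top'] [ 0.5255 -0.2509 -2.869 ] -164.38 -660.7425537109375
crank ['side'] [ 0.5288 -0.2426 -2.979 ] -170.69 -912.8134765625
crank ['top', 'side'] [ 0.5276 -0.2494 -2.9861] -171.09 -1427.94921875
```

View pics/ov2.png

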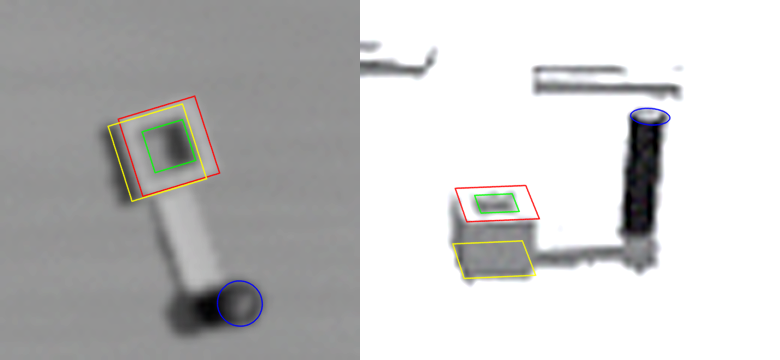

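View pics/ov3.png

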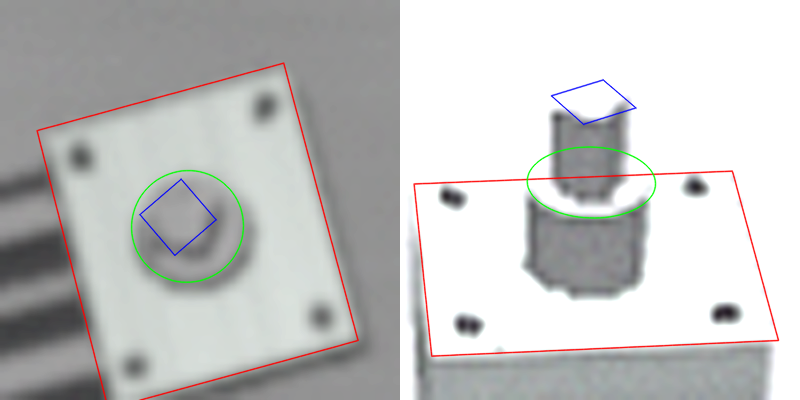

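Run:
```python
from fit import *
D=load()
o=[]
for n,b in(("top",(267,200,25,25)),("side",(312,205,25,25))):
    x,y,w,h=b;c=D[n]['p'][y:y+h,x:x+w,::-1].astype(float);lo,hi=np.percentile(c,3),np.percentile(c,97)
    c=np.clip((c-lo)/(hi-lo)*255,0,255).astype(np.uint8)
    o.append(cv2.resize(c,None,fx=16,fy=16,interpolation=cv2.INTER_CUBIC))
cv2.imwrite('pics/dz.png',np.hstack(o))
for n in D:
    d=D[n]['d'];x,y=((272,208) if n=='top' else (318,209));print(np.array([[deproj(n,[u,v],d[v,u])[0,2]*1000 for u in range(x,x+14)] for v in range(y,y+12)]).round().astype(int))
```

```text
[[  1   0   0  -2   1   0   2   2   0  -1   1   1   2  -1]
 [  0  -1   2   0 100 101   0   1  -1   0   0   0   0   0]
 [  0   0   0 101 101 101 504 101  99   2   1   1   0  -2]
 [  1  -2 100 102 100 100 101 101 101 101  99   1   0  -1]
 [  1 100 100 100 100 101 101  99 101 100  99   0   0  -1]
 [  1 100  99  99  99 101  99 101 100  98  95   1   0   0]
 [  0  95  97  97  98  98  98  99  97  95  92   0   1   0]
 [ -1  93  94  95  95  96  98  97  97  94  90   1   2  -1]
 [  0  90  91  93  93  94  94  94  93  91  88   0   1  -1]
 [  2  88  89  90  92  92  92  93  90  87  85   0   0   1]
 [ 75  86  88  86  88  88  90  89  88  85  81   2   0   1]
 [ 75  84  85  85  86  86  87  88  85  84  80  75  -1   0]]
[[ 49  49  49  77  70  74  75  74  72  72  78  74  49  50]
 [ 50  50  73  75 101  99  98  76  75  75  75  76  73  49]
 [ 51  54  73 100  96 103 102  96 101  98  77  76  72  51]
 [ 50  76  74 100  95  98  99  98  99 100  93  73  75  76]
 [ 48  76  78 102  99 102  99 102 101 100  87  73  74  78]
 [ 49  75 102 102  99  97 100  96 100  99  80  74  75  77]
 [ 75  74 100 100  98 102 100 100 100  95  77  72  76  76]
 [ 52  76  76  97 103 100  98  98 102  91  76  71  74  78]
 [ 51  76  77  73  78  91  97 101 100  85  75  77  76  73]
 [ 51  76  74  75  74  77  75  75  85  77  76  74  74  68]
 [ 49  51  75  74  76  77  76  75  74  74  74  77  71  61]
 [ 50  48  50  78  76  76  75  73  74  75  77  77  63  50]]
```

View pics/dz.png

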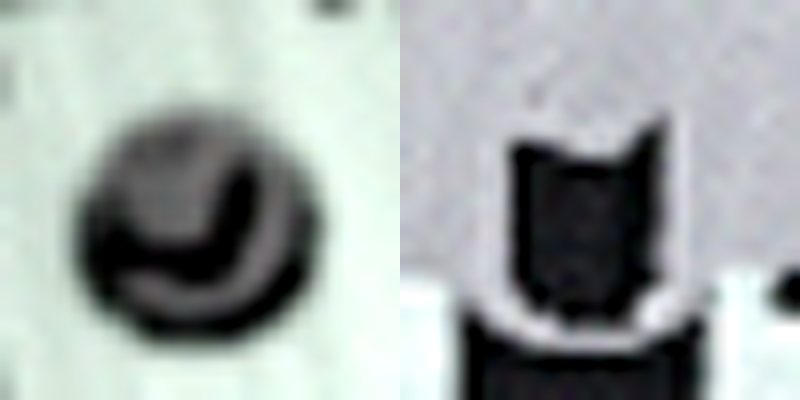

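```bash
cat >> fit.py <<'E'
def cover(n,X,box,S=8):
    x,y,w,h=box;uv=(proj(n,X)-[x,y]+.5)*S-.5
    m=np.zeros((h*S,w*S),np.uint8);hull=cv2.convexHull(np.round(uv*16).astype(np.int32))
    cv2.fillPoly(m,[hull],255,shift=4)
    return cv2.resize(m,(w,h),interpolation=cv2.INTER_AREA)/255.
def zmap(n,d,box):
    x,y,w,h=box;u,v=np.meshgrid(np.arange(x,x+w),np.arange(y,y+h))
    return deproj(n,np.c_[u.ravel(),v.ravel()],d[y:y+h,x:x+w].ravel()).reshape(h,w,3)
E
python3 - <<'E'
from fit import *
D=load()
for n,box in(('top',(262,195,36,36)),('side',(305,198,36,40))):
    Z=zmap(n,D[n]['d'],box)[...,2]
    if n=='top':
        m=((Z>.063)&(Z<.12)).astype(float)
        f=lambda p:((cover(n,np.vstack([circ(*p,.017,.075)]),box)-m)**2).sum()
        b=min((minimize(f,[.541+i,.021+j],method='Nelder-Mead',options=dict(initial_simplex=[[.541+i,.021+j],[.543+i,.021+j],[.541+i,.023+j]])) for i in(-.002,.002) for j in(-.002,.002)),key=lambda r:r.fun);print('collar',b.x,b.fun)
    m=((Z>(.0955 if n=='top' else .0985))&(Z<.12)).astype(float)
    if n=='side': m=((Z>.079)&(Z<.12)).astype(float)
    print(m.astype(int)[8:26])
    def f(p):
        Xt=place(rect(0,0,.008,.008,.1),*p)
        if n=='side': Xt=np.vstack([Xt,place(rect(0,0,.008,.008,.079),*p)])
        return ((cover(n,Xt,box)-m)**2).sum()
    res=[]
    for a in np.radians(np.arange(0,90,5)):
        p0=np.array([.5405,.0214,a])
        r=minimize(f,p0,method='Nelder-Mead',options=dict(initial_simplex=[p0,p0+[.002,0,0],p0+[0,.002,0],p0+[0,0,.06]]))
        res.append((r.fun,*r.x[:2],np.degrees(r.x[2])%90))
    res.sort();print(n,np.round(res[:8],4))
E
```

```text
collar [0.53878287 0.01857135] 4.076139946174548
[[0 0 0 0 0 0 0 0 0 0 0 0 0 0 0 0 0 0 0 0 0 0 0 0 0 0 0 0 0 0 0 0 0 0 0 0]
 [0 0 0 0 0 0 0 0 0 0 0 0 0 0 0 0 0 0 0 0 0 0 0 0 0 0 0 0 0 0 0 0 0 0 0 0]
 [0 0 0 0 0 0 0 0 0 0 0 0 0 0 0 0 0 0 0 0 0 0 0 0 0 0 0 0 0 0 0 0 0 0 0 0]
 [0 0 0 0 0 0 0 0 0 0 0 0 0 0 0 0 0 0 0 0 0 0 0 0 0 0 0 0 0 0 0 0 0 0 0 0]
 [0 0 0 0 0 0 0 0 0 0 0 0 0 0 0 0 0 0 0 0 0 0 0 0 0 0 0 0 0 0 0 0 0 0 0 0]
 [0 0 0 0 0 0 0 0 0 0 0 0 0 0 0 0 0 0 0 0 0 0 0 0 0 0 0 0 0 0 0 0 0 0 0 0]
 [0 0 0 0 0 0 0 0 0 0 0 0 0 0 1 1 1 0 0 0 0 0 0 0 0 0 0 0 0 0 0 0 0 0 0 0]
 [0 0 0 0 0 0 0 0 0 0 0 0 0 1 1 1 1 1 1 1 0 0 0 0 0 0 0 0 0 0 0 0 0 0 0 0]
 [0 0 0 0 0 0 0 0 0 0 0 0 0 1 0 1 1 1 1 1 0 0 0 0 0 0 0 0 0 0 0 0 0 0 0 0]
 [0 0 0 0 0 0 0 0 0 0 0 0 0 1 1 1 1 1 1 1 0 0 0 0 0 0 0 0 0 0 0 0 0 0 0 0]
 [0 0 0 0 0 0 0 0 0 0 0 0 1 1 1 1 1 1 1 1 0 0 0 0 0 0 0 0 0 0 0 0 0 0 0 0]
 [0 0 0 0 0 0 0 0 0 0 0 0 1 1 1 1 1 1 1 0 0 0 0 0 0 0 0 0 0 0 0 0 0 0 0 0]
 [0 0 0 0 0 0 0 0 0 0 0 0 0 1 1 1 1 1 1 0 0 0 0 0 0 0 0 0 0 0 0 0 0 0 0 0]
 [0 0 0 0 0 0 0 0 0 0 0 0 0 0 0 0 1 1 1 0 0 0 0 0 0 0 0 0 0 0 0 0 0 0 0 0]
 
[... 1777 characters left out ...]
0 0 0 0 0 0 0 0 1 1 1 1 1 1 1 1 1 1 0 0 0 0 0 0 0 0 0 0 0 0]
 [0 0 0 0 0 0 0 0 0 0 0 0 0 0 1 1 1 1 1 1 1 1 1 0 0 0 0 0 0 0 0 0 0 0 0 0]
 [0 0 0 0 0 0 0 0 0 0 0 0 0 0 0 1 1 1 1 1 1 1 0 0 0 0 0 0 0 0 0 0 0 0 0 0]
 [0 0 0 0 0 0 0 0 0 0 0 0 0 0 0 0 0 0 0 1 1 0 0 0 0 0 0 0 0 0 0 0 0 0 0 0]]
side [[2.88800e+00 5.40800e-01 2.17000e-02 7.37559e+01]
 [2.92940e+00 5.40900e-01 2.16000e-02 7.36882e+01]
 [2.95030e+00 5.40900e-01 2.15000e-02 7.37860e+01]
 [2.95270e+00 5.41000e-01 2.16000e-02 7.48170e+01]
 [2.97190e+00 5.41000e-01 2.19000e-02 7.15770e+01]
 [2.98530e+00 5.40800e-01 2.19000e-02 7.39011e+01]
 [2.98940e+00 5.40900e-01 2.16000e-02 7.13966e+01]
 [2.99730e+00 5.40900e-01 2.16000e-02 7.34485e+01]]
```

Run:
```python
from fit import *
D=load()
def nm(f,p0,st):
    p0=np.array(p0);return minimize(f,p0,method='Nelder-Mead',options=dict(initial_simplex=[p0]+[p0+np.eye(len(p0))[i]*st[i] for i in range(len(p0))]))
for n,box in(('top',(370,205,44,50)),('side',(325,155,55,50))):
    XYZ=zmap(n,D[n]['d'],box);Z=XYZ[...,2];near=(XYZ[...,1]<-.2)&(XYZ[...,1]>-.31)
    g=(Z>.052)&(Z<.09)&near; 
    hubm=(Z>.02)&(Z<.034)&near&(XYZ[...,0]>.5)
    if n=='top':
        m=hubm.astype(float)
        f=lambda p:(((cover(n,place(rect(0,0,.017,.017,.03),*p),box)-cover(n,place(rect(0,0,.009,.009,.03),*p),box))-m)[:30]**2).sum()
    else:
        hubm=(Z>.007)&(Z<.034)&near&(XYZ[...,0]>.503);m=hubm.astype(float)
        f=lambda p:((cover(n,np.vstack([place(rect(0,0,.017,.017,z),*p) for z in(.007,.03)]),box)-m)[:,:23]**2).sum()
    print(m.astype(int)[:,:30])
    rs=sorted([nm(f,[.5255,-.2505,a],[.002,.002,.08]) for a in np.radians([-172,-168,-164,-160,-156])],key=lambda r:r.fun)
    for r in rs[:3]: print(n,'hub',r.x.round(4),np.degrees(r.x[2]).round(1),r.fun)
    m2=g.astype(float)
    f2=lambda p:((cover(n,np.vstack([circ(*p,.009,z) for z in(.052,.072)]),box)-m2)**2).sum()
    r=nm(f2,[.457,-.2695],[.002,.002]);print(n,'grip',r.x.round(4),r.fun, 'ang',np.degrees(np.arctan2(r.x[1]-rs[0].x[1],r.x[0]-rs[0].x[0])),np.hypot(*(r.x-rs[0].x[:2])))
```

```text
[[0 0 0 ... 0 0 0]
 [0 0 0 ... 0 0 0]
 [0 0 0 ... 0 0 0]
 ...
 [0 0 0 ... 0 0 0]
 [0 0 0 ... 0 0 0]
 [0 0 0 ... 0 0 0]]
top hub [ 0.525  -0.2484 -2.8118] -161.1 18.664144559784695
top hub [ 0.525  -0.2485 -2.8248] -161.8 19.053164167627834
top hub [ 0.5249 -0.2488 -2.8654] -164.2 19.240292195309497
top grip [ 0.4586 -0.2694] 2.0836293733179545 ang -162.5088528837065 0.06961983944780738
[[0 0 0 ... 0 0 0]
 [0 0 0 ... 0 0 0]
 [0 0 0 ... 0 0 0]
 ...
 [0 0 0 ... 0 0 0]
 [0 0 0 ... 0 0 0]
 [0 0 0 ... 0 0 0]]
side hub [ 0.5251 -0.2493 -2.8475] -163.1 7.478093041138023
side hub [ 0.5251 -0.2496 -2.8486] -163.2 7.493379469434833
side hub [ 0.525  -0.2491 -2.8513] -163.4 7.5300422914263745
side grip [ 0.4586 -0.2695] 5.391741637831602 ang -163.12800728705284 0.06956158187568887
```

```bash
cat > pl.py <<'E'
from h import *
def st():
    s=ctrl.get_state();x=R.from_quat(s['tcp_rot']).as_matrix()[:,0];return s,s['eef_pos'],np.arctan2(x[1],x[0])
def plan(pts,psi=None,p=None,dec=2):
    s,p0,y=st();p=p0 if p is None else p
    psi=y if psi is None else psi
    for q in pts:
        d=np.array(q)-p;print(q,'t=',s['time'].round(2) if hasattr(s['time'],'round') else s['time'],'tool cm',(100*np.array([d@[np.cos(psi),np.sin(psi),0],d@[np.sin(psi),-np.cos(psi),0],-d[2]])).round(dec),'yaw',np.degrees(y).round(1));p=np.array(q)
E
python3 -c "
from pl import *
plan([[.49,.3,.23],[.525,-.249,.23]])"
```

```text
[0.49, 0.3, 0.23] t= 1.2 tool cm [-19.21  31.13   0.13] yaw 64.3
[0.525, -0.249, 0.23] t= 1.2 tool cm [-47.94  26.97  -0.  ] yaw 64.3
```

Request:
send_rows(
  motion=[-2.13, 3.46, 0, 0, 8.5, -2.13, 3.46, 0, 0, 8.5, -2.13, 3.46, 0, 0, 8.5, -2.13, 3.46, 0, 0, 8.5, -2.13, 3.46, 0, 0, 8.5, -2.13, 3.46, 0, 0, 8.5, -2.13, 3.46, 0, 0, 8.5, -2.13, 3.46, 0, 0, 8.5, -2.13, 3.46, 0, 0, 8.5, -4, 2.25, 0, 0, 8.5, -4, 2.25, 0, 0, 8.5, -4, 2.25, 0, 0, 8.5],
)

```text
time: 2.4
eef_pos: [0.5076, 0.1524, 0.2323]
tcp_rot: [0.844, 0.537, 0.004, 0.0]
contact_force: [0.5, -0.5, 0.6]
opening: 0.995
```

```bash
python3 -c "
from pl import *
plan([[.525,-.249,.23]]);print(st()[1])"
```

```text
[0.525, -0.249, 0.23] t= 2.4 tool cm [-35.62  18.59   0.23] yaw 64.9
[0.50755641 0.1524007  0.23233858]
```

Request:
send_rows(
  motion=[-3.96, 2.07, 0, 0, 8.5, -3.96, 2.07, 0, 0, 8.5, -3.96, 2.07, 0, 0, 8.5, -3.96, 2.07, 0, 0, 8.5, -3.96, 2.07, 0, 0, 8.5, -3.96, 2.07, 0, 0, 8.5, -3.96, 2.07, 0, 0, 8.5, -3.96, 2.07, 0, 0, 8.5, -3.96, 2.07, 0, 0, 8.5, 0, 0, 1, -0.147, 8.5, 0, 0, 1, -0.147, 8.5, 0, 0, 1, -0.147, 8.5],
)

```text
time: 3.6
eef_pos: [0.5246, -0.2753, 0.2061]
tcp_rot: [0.704, 0.71, 0.006, 0.008]
contact_force: [0.1, -0.3, 0.1]
opening: 0.995
```

Request:
send_rows(
  motion=[0, 0, 1, -0.147, 8.5, 0, 0, 1, -0.147, 8.5, 0, 0, 0, 0, 8.5],
)

```text
time: 3.9
eef_pos: [0.5241, -0.2757, 0.1839]
tcp_rot: [0.59, 0.808, 0.004, 0.007]
contact_force: [-0.5, -0.1, -0.6]
opening: 0.994
```

```bash
python3 -c "
from pl import *
plan([[.525,-.249,.1]]);print(st()[1],R.from_quat(st()[0]['tcp_rot']).as_matrix().round(3))
for n in('top','side'):
    p,d=cams.read_camera(n);cv2.imwrite(f'pics/{n}1.png',cv2.resize(p[130:280,260:460,::-1],None,fx=4,fy=4))
"
```

```text
[0.525, -0.249, 0.1] t= 3.9 tool cm [2.51 0.9  8.39] yaw 107.7
[ 0.52406331 -0.27567758  0.18387091] [[-0.305  0.952  0.017]
 [ 0.952  0.305 -0.002]
 [-0.007  0.016 -1.   ]]
```

Request:
send_rows(
  motion=[0.85, 0.3, 2, 0, 8.5, 0.85, 0.3, 2, 0, 8.5, 0.8, 0.3, 2, 0, 8.5, 0, 0, 2, 0.012, 8.5, 0, 0, 0, 0, 8.5],
)

```text
time: 4.5
eef_pos: [0.5315, -0.2516, 0.1103]
tcp_rot: [0.601, 0.799, 0.004, 0.015]
contact_force: [-0.3, -0.6, -0.8]
opening: 0.998
```

```bash
python3 -c "
from pl import *
plan([[.525,-.249,.003]]);print(st()[1])
for n in('top','side'):
    p,d=cams.read_camera(n);np.savez(n+'1.npz',p=p,d=d);cv2.imwrite(f'pics/{n}1.png',cv2.resize(p[130:280,260:460,::-1],None,fx=4,fy=4))
"
```

```text
[0.525, -0.249, 0.003] t= 4.5 tool cm [ 0.43 -0.56 10.73] yaw 106.1
[ 0.53154653 -0.2515963   0.11028093]
```

View pics/side1.png

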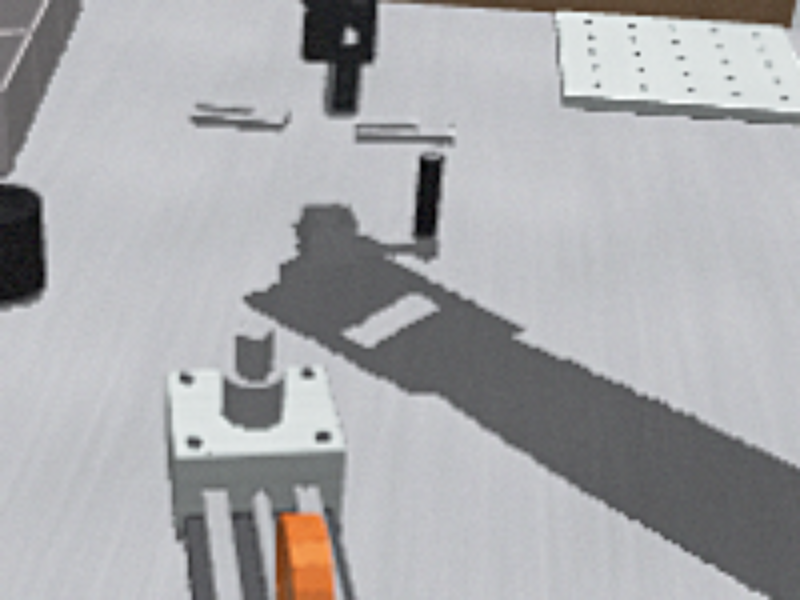

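View pics/top1.png

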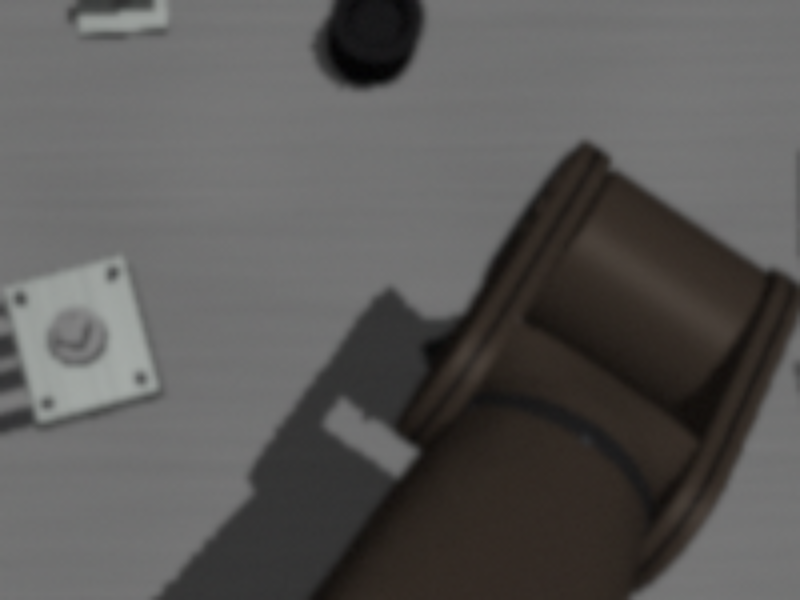

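```bash
cat >> pl.py <<'E'
def planR(pts,dec=2):
    s,p,y=st();M=R.from_quat(s['tcp_rot']).as_matrix()
    print('t',s['time'],'p',p.round(4),'yaw',np.degrees(y).round(2),'tilt z',M[:2,2].round(3),'F',s['contact_force'].round(1),'op',round(s['opening']*8.54,2))
    for q in pts:
        print('->',q,'tool cm',(100*M.T@(np.array(q)-p)).round(dec));p=np.array(q)
E
python3 -c "
from pl import *
planR([[.525,-.249,.11],[.525,-.249,.003]])"
```

```text
t 4.6 p [ 0.5332 -0.253   0.1134] yaw 106.12 tilt z [ 0.034 -0.014] F [-0.7 -0.2  0.2] op 8.48
-> [0.525, -0.249, 0.11] tool cm [ 0.62 -0.69  0.3 ]
-> [0.525, -0.249, 0.003] tool cm [ 0.25 -0.31 10.69]
```

Request:
send_rows(
  motion=[0.3, -0.35, 0.7, -0.01, 8.5, 0.3, -0.3, 0.7, -0.01, 8.5, 0, 0, 0, 0, 8.5, 0, 0, 0, 0, 8.5],
)

```text
time: 5.0
eef_pos: [0.5274, -0.251, 0.1029]
tcp_rot: [0.593, 0.805, 0.004, 0.022]
contact_force: [-1.0, -0.2, -0.2]
opening: 0.999
```

```bash
python3 -c "
from pl import *
planR([[.525,-.249,.11],[.525,-.249,.003]])"
```

```text
t 5.0 p [ 0.5274 -0.251   0.1029] yaw 107.25 tilt z [ 0.04  -0.019] F [-1.  -0.2 -0.2] op 8.53
-> [0.525, -0.249, 0.11] tool cm [ 0.24 -0.15 -0.72]
-> [0.525, -0.249, 0.003] tool cm [ 0.32 -0.35 10.69]
```

Request:
send_rows(
  motion=[0, 0, 0, 0, 8.5, 0, 0, 0, 0, 8.5, 0, 0, 0, 0, 8.5, 0, 0, 0, 0, 8.5, 0, 0, 0, 0, 8.5, 0, 0, 0, 0, 8.5],
)

```text
time: 5.6
eef_pos: [0.528, -0.2516, 0.104]
tcp_rot: [0.593, 0.805, 0.004, 0.023]
contact_force: [0.1, 0.3, 0.1]
opening: 0.994
```

```bash
python3 -c "
from pl import *
planR([[.525,-.249,.003]])"
```

```text
t 5.6 p [ 0.528  -0.2516  0.104 ] yaw 107.22 tilt z [ 0.042 -0.02 ] F [0.1 0.3 0.1] op 8.49
-> [0.525, -0.249, 0.003] tool cm [ 0.65 -0.56 10.07]
```

Request:
send_rows(
  motion=[0.1, -0.1, 1, 0, 8.5, 0.15, -0.1, 1, 0, 8.5, 0.1, -0.1, 1, 0, 8.5, 0.1, -0.1, 1, 0, 8.5, 0.1, -0.08, 1, 0, 8.5, 0.1, -0.08, 1, 0, 8.5],
)

```text
time: 6.2
eef_pos: [0.5228, -0.2479, 0.0387]
tcp_rot: [0.593, 0.805, 0.004, 0.023]
contact_force: [0.7, 0.5, 0.2]
opening: 0.992
```

```bash
python3 -c "
from pl import *
planR([[.525,-.249,.003]])
cams.read_camera('side')
planR([[.525,-.249,.003]])"
```

```text
t 6.2 p [ 0.5228 -0.2479  0.0387] yaw 107.22 tilt z [ 0.042 -0.02 ] F [0.7 0.5 0.2] op 8.47
-> [0.525, -0.249, 0.003] tool cm [-0.05  0.06  3.58]
t 6.25 p [ 0.5214 -0.247   0.0366] yaw 107.23 tilt z [ 0.039 -0.018] F [-1.   0.4 -0.9] op 8.51
-> [0.525, -0.249, 0.003] tool cm [-0.2   0.18  3.38]
```

Request:
send_rows(
  motion=[-0.05, 0.05, 0.8, 0, 8.5, -0.05, 0.05, 0.8, 0, 8.5, -0.05, 0.04, 0.7, 0, 8.5, -0.05, 0.04, 0.5, 0, 8.5, 0, 0, 0.3, 0, 8.5],
)

```text
time: 6.75
eef_pos: [0.5255, -0.2493, 0.0029]
tcp_rot: [0.593, 0.805, 0.004, 0.021]
contact_force: [-0.1, 0.6, 0.7]
opening: 0.993
```

```bash
python3 -c "
from pl import *
p,d=cams.read_camera('side')
planR([[.525,-.249,.003]])
cv2.imwrite(f'pics/side2.png',cv2.resize(p[130:230,280:420,::-1],None,fx=5,fy=5))
p,d=cams.read_camera('top')
cv2.imwrite(f'pics/top2.png',cv2.resize(p[160:260,340:480,::-1],None,fx=5,fy=5))
"
```

```text
t 6.8 p [ 0.5252 -0.2491  0.0025] yaw 107.22 tilt z [ 0.039 -0.018] F [-0.9  0.6  0.5] op 8.5
-> [0.525, -0.249, 0.003] tool cm [ 0.01 -0.01 -0.05]
```

View pics/side2.png

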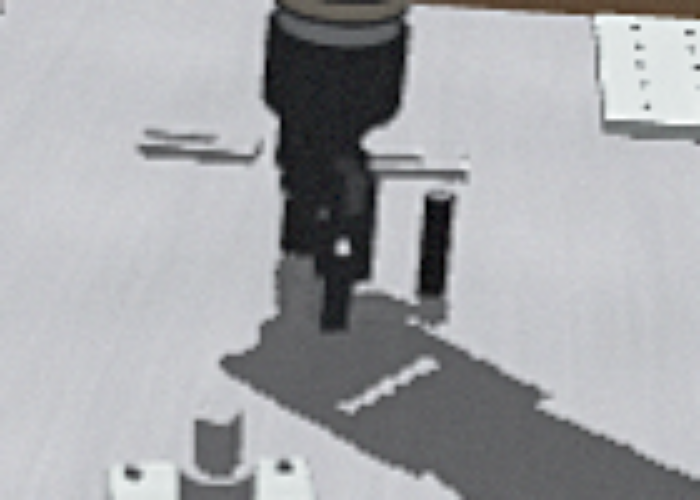

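```bash
python3 -c "
from pl import *
for X in([.525,-.249,.015],[.512,-.206,.02],[.512,-.206,.016]): print((proj('side',X)-[280,130])*5)
"
```

```text
[[310.76008638 292.1171848 ]]
[[327.18767783 322.94288756]]
[[326.80231702 329.35776951]]
```

Request:
send_rows(
  motion=[0, 0, 0, 0, 3, 0, 0, 0, 0, 3, 0, 0, 0, 0, 3, 0, 0, 0, 0, 3, 0, 0, 0, 0, 3, 0, 0, 0, 0, 3],
  grip_force=60,
)

```text
time: 7.45
eef_pos: [0.5262, -0.2498, 0.0046]
tcp_rot: [0.593, 0.805, 0.004, 0.022]
contact_force: [-0.1, -0.9, -1.4]
opening: 0.389
```

```bash
python3 -c "
from pl import *
p,d=cams.read_camera('side')
planR([[.525,-.249,.15]])
cv2.imwrite(f'pics/side3.png',cv2.resize(p[130:230,280:420,::-1],None,fx=5,fy=5))
"
```

```text
t 7.5 p [ 0.5262 -0.2498  0.0045] yaw 107.22 tilt z [ 0.041 -0.019] F [ 0.2 -0.3 -0.2] op 3.33
-> [0.525, -0.249, 0.15] tool cm [ -0.34   0.4  -14.54]
```

View pics/side3.png

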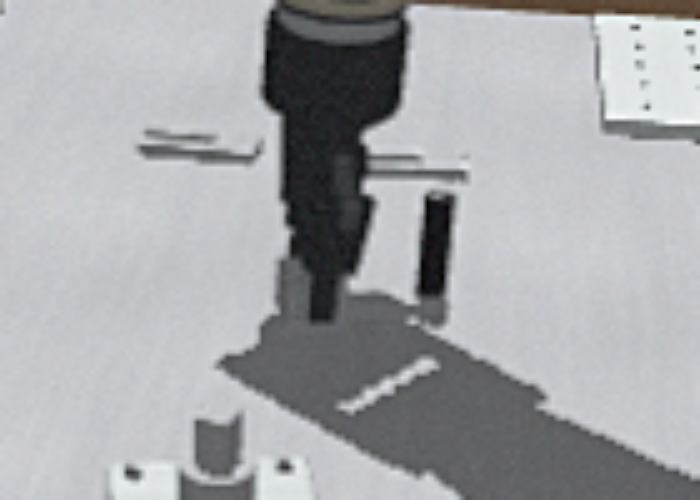

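Request:
send_rows(
  motion=[0, 0, -0.6, 0, 3, 0, 0, -1, 0, 3, 0, 0, -1.2, 0, 3, 0, 0, -1.2, 0, 3, 0, 0, -1.2, 0, 3, 0, 0, -1.2, 0, 3, 0, 0, -1.2, 0, 3, 0, 0, -1.2, 0, 3, 0, 0, -1.2, 0, 3, 0, 0, -1.2, 0, 3, 0, 0, -1, 0, 3, 0, 0, -0.5, 0, 3],
  grip_force=80,
)

```text
time: 8.7
eef_pos: [0.5196, -0.2463, 0.1424]
tcp_rot: [0.593, 0.805, 0.004, 0.022]
contact_force: [0.2, -0.4, -3.3]
opening: 0.381
```

```bash
python3 -c "
from pl import *
planR([[.54,.0204,.16]])
p,d=cams.read_camera('side')
cv2.imwrite(f'pics/side4.png',cv2.resize(p[100:220,280:440,::-1],None,fx=5,fy=5))
"
```

```text
t 8.7 p [ 0.5196 -0.2463  0.1424] yaw 107.22 tilt z [ 0.04  -0.018] F [ 0.2 -0.4 -3.3] op 3.25
-> [0.54, 0.0204, 0.16] tool cm [24.81  9.92 -2.17]
```

View pics/side4.png

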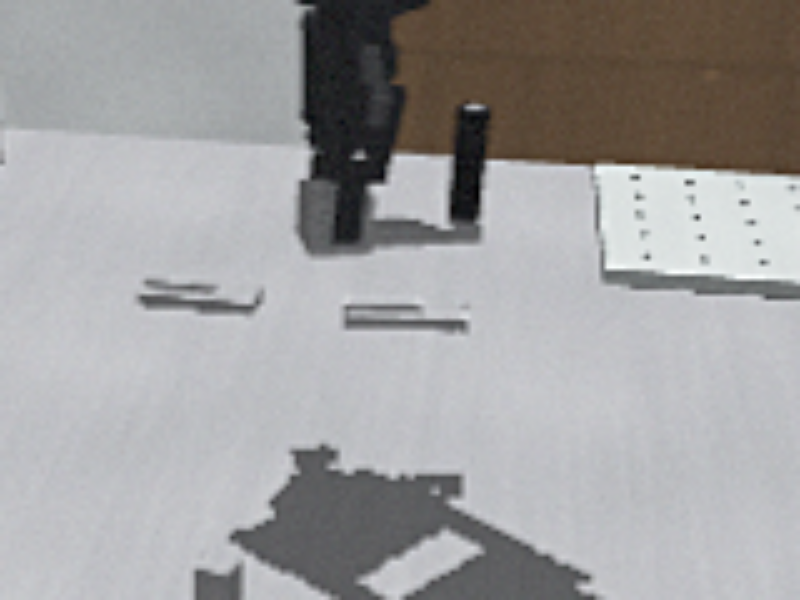

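Request:
send_rows(
  motion=[1.2, 0.5, -0.2, 0, 3, 2, 0.8, -0.2, 0, 3, 2.3, 0.9, -0.2, 0, 3, 2.3, 0.9, -0.2, 0, 3, 2.3, 0.9, -0.2, 0, 3, 2.3, 0.9, -0.2, 0, 3, 2.3, 0.9, -0.2, 0, 3, 2.3, 0.9, -0.2, 0, 3, 2.3, 0.9, 0, 0, 3, 2.3, 0.9, 0, 0, 3, 1.6, 0.6, 0, 0, 3, 0.8, 0.3, 0, 0, 3],
)

```text
time: 9.95
eef_pos: [0.5317, 0.0303, 0.1482]
tcp_rot: [0.594, 0.805, 0.004, 0.013]
contact_force: [-0.5, 0.5, -2.6]
opening: 0.381
```

Request:
send_rows(
  motion=[0, 0, 0, 0.06, 3, 0, 0, 0, 0.1, 3, 0, 0, 0, 0.1, 3, 0, 0, 0, 0.1, 3, 0, 0, 0, 0.1, 3, 0, 0, 0, 0.08, 3, 0, 0, 0, 0.04, 3, 0, 0, 0, 0, 3],
)

```text
time: 10.75
eef_pos: [0.527, 0.034, 0.1435]
tcp_rot: [0.805, 0.593, 0.003, 0.008]
contact_force: [-1.0, -0.6, -3.7]
opening: 0.381
```

```bash
python3 -c "
from pl import *
planR([[.54,.0204,.15]])
for n,b in(('side',(270,120,140,110)),('top',(220,150,140,110))):
    p,d=cams.read_camera(n);np.savez(n+'5.npz',p=p,d=d)
    x,y,w,h=b;cv2.imwrite(f'pics/{n}5.png',cv2.resize(p[y:y+h,x:x+w,::-1],None,fx=5,fy=5))
planR([[.54,.0204,.15]])
"
```

```text
t 10.75 p [0.527  0.034  0.1435] yaw 72.73 tilt z [ 0.015 -0.009] F [-1.  -0.6 -3.7] op 3.26
-> [0.54, 0.0204, 0.15] tool cm [-0.92  1.65 -0.62]
t 10.85 p [0.5271 0.034  0.1435] yaw 72.79 tilt z [ 0.015 -0.009] F [ 0.5 -0.6 -2.6] op 3.23
-> [0.54, 0.0204, 0.15] tool cm [-0.92  1.65 -0.62]
```

View pics/side5.png

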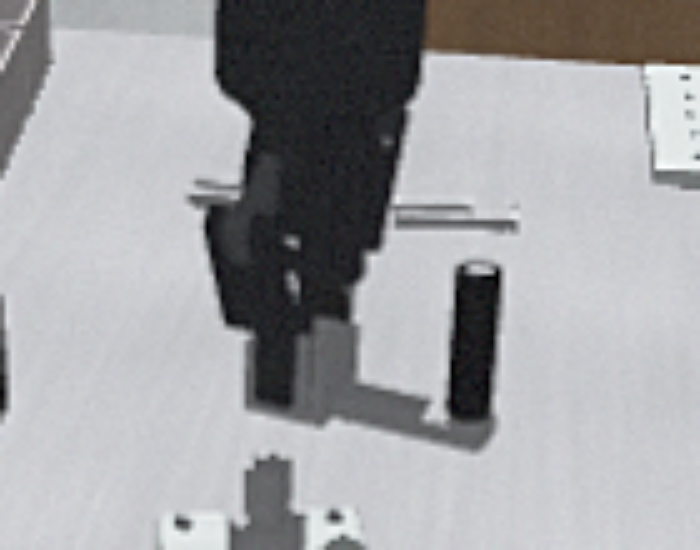

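View pics/top5.png

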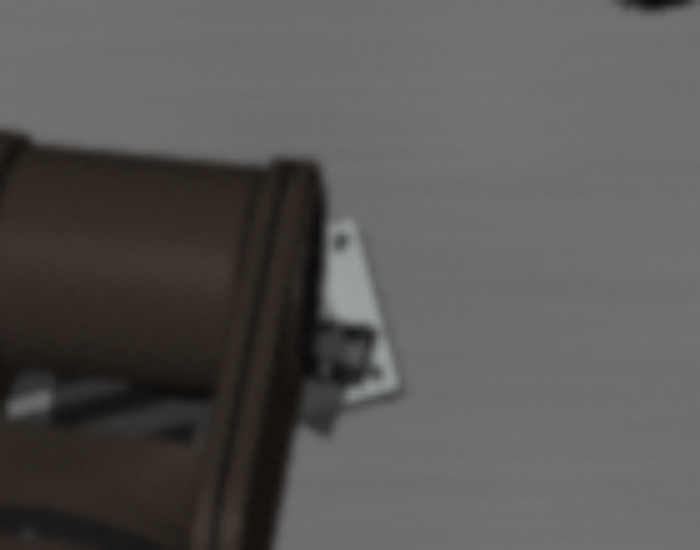

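```bash
cat > cr.py <<'E'
from fit import *
from pl import *
from scipy.optimize import least_squares
def sbox(q,c,h):
    a=np.abs(q-c)-h;return np.linalg.norm(np.maximum(a,0),axis=1)+np.minimum(a.max(1),0)
def scyl(q,cx,r,z0,z1):
    a=np.c_[np.hypot(q[:,0]-cx,q[:,1])-r,np.abs(q[:,2]-(z0+z1)/2)-(z1-z0)/2]
    return np.linalg.norm(np.maximum(a,0),axis=1)+np.minimum(a.max(1),0)
def sdf(q): return np.minimum(np.minimum(sbox(q,[0,0,.015],[.017,.017,.015]),sbox(q,[.0395,0,.005],[.0395,.009,.005])),scyl(q,.07,.009,.012,.072))
def crankfit(n,p,d,x0,tilt=True):
    # x0 = x,y,z,yaw
    Rm=R.from_euler('z',x0[3]);
    v,u=np.nonzero(d>0);X=deproj(n,np.c_[u,v],d[v,u]);br=p[v,u].astype(int).mean(1)
    q=Rm.inv().apply(X-x0[:3])
    k=sdf(q)<.012
    grip=(q[:,0]>.052)
    k&=grip|((br>70)&(q[:,2]<.034))
    X=X[k]
    def pose(s): return R.from_euler('z',s[3])*R.from_rotvec([s[4] if tilt else 0,s[5] if tilt else 0,0]),s[:3]
    def f(s):
        r,t=pose(s);return np.r_[sdf(r.inv().apply(X-t))*1000,20*s[4:]]
    best=min((least_squares(f,[*(np.array(x0)+dd),0,0],loss='soft_l1',f_scale=1.0,x_scale=[.001]*3+[.01]*3) for dd in [[0,0,0,0],[.003,0,0,.03],[-.003,.003,0,-.03],[0,-.004,.003,0]]),key=lambda r:r.cost)
    s=best.x;r,t=pose(s);res=np.abs(f(s)[:-2])
    print(n,'n',len(X),'pos',t.round(4),'yaw',np.degrees(s[3]).round(2),'zaxis',r.as_matrix()[:2,2].round(3),'med|res|mm',np.median(res).round(2),'grip',(r.apply([.07,0,.072])+t).round(4))
    return s,r,t
E
python3 - <<'E'
from cr import *
s,p,y=st()
D=np.load('side5.npz');x0=[p[0],p[1],p[2]-.004,y+np.pi/2]
crankfit('side',D['p'],D['d'],x0);crankfit('side',D['p'],D['d'],x0,False)
D=np.load('side.npz')
crankfit('side',D['p'],D['d'],[.525,-.249,0,-2.84]);
D=np.load('top.npz')
crankfit('top',D['p'],D['d'],[.525,-.249,0,-2.84])
E
```

```text
side n 791 pos [0.5274 0.0378 0.1391] yaw 164.66 zaxis [ 0.015 -0.019] med|res|mm 0.59 grip [0.461  0.0549 0.2125]
side n 791 pos [0.5281 0.0381 0.1399] yaw 165.44 zaxis [0. 0.] med|res|mm 0.7 grip [0.4604 0.0557 0.2119]
side n 570 pos [ 5.252e-01 -2.472e-01 -3.000e-04] yaw -164.25 zaxis [ 0.014 -0.051] med|res|mm 1.31 grip [ 0.4589 -0.2698  0.0716]
top n 786 pos [ 5.247e-01 -2.468e-01 -4.000e-04] yaw -162.16 zaxis [ 0.008 -0.021] med|res|mm 2.61 grip [ 0.4586 -0.2698  0.0716]
```

Run:
```python
from cr import *
def drivefit(n,p,d,x0):
    v,u=np.nonzero(d>0);X=deproj(n,np.c_[u,v],d[v,u])
    def sd(s):
        q=R.from_euler('z',s[2]).inv().apply(X-[s[0],s[1],0]);return q
    q=sd(x0);k=(np.hypot(q[:,0],q[:,1])<.016)&(q[:,2]>.079)&(q[:,2]<.11);X=X[k]
    g=lambda s:sbox(R.from_euler('z',s[2]).inv().apply(X-[s[0],s[1],s[3]]),[0,0,.0875],[.008,.008,.0125])*1000
    r=min((least_squares(g,[x0[0],x0[1],a,0],loss='soft_l1',x_scale=[.001,.001,.02,.001]) for a in np.radians([55,65,75,85])),key=lambda r:r.cost)
    print(n,len(X),r.x.round(4),np.degrees(r.x[2]),np.median(abs(g(r.x))))
for n in('side','top'):
    D=np.load(n+'.npz');drivefit(n,D['p'],D['d'],[.540,.0204,1.27])
# silhouette of held crank in side: hub bottom / arm / grip
```

```text
side 114 [5.414e-01 2.170e-02 1.228e+00 5.000e-04] 70.35762665519904 0.4128874611091533
top 56 [5.3880e-01 1.9100e-02 1.2639e+00 1.0000e-04] 72.41397913454722 0.6736759979295028
```

```bash
python3 -c "
from pl import *
planR([[.5405,.0188,.1435],[.5405,.0188,.113]])
"
```

```text
t 10.85 p [0.5271 0.034  0.1435] yaw 72.79 tilt z [ 0.015 -0.009] F [ 0.5 -0.6 -2.6] op 3.23
-> [0.5405, 0.0188, 0.1435] tool cm [-1.06  1.73  0.03]
-> [0.5405, 0.0188, 0.113] tool cm [ 0.01 -0.05  3.05]
```

Request:
send_rows(
  motion=[-0.25, 0.4, 0.1, 0, 3, -0.3, 0.5, 0.3, 0, 3, -0.3, 0.5, 0.5, 0, 3, -0.2, 0.3, 0.6, 0, 3, 0, 0, 0.6, 0, 3, 0, 0, 0.5, 0, 3, 0, 0, 0.3, 0, 3, 0, 0, 0, 0, 3],
)

```text
time: 11.65
eef_pos: [0.5414, 0.0169, 0.111]
tcp_rot: [0.805, 0.594, 0.003, 0.007]
contact_force: [0.0, 0.0, -3.0]
opening: 0.385
```

Run:
```python
from cr import *
for n,b in(('side',(290,150,80,80)),('top',(240,170,80,80))):
    p,d=cams.read_camera(n);np.savez(n+'6.npz',p=p,d=d)
    x,y,w,h=b;cv2.imwrite(f'pics/{n}6.png',cv2.resize(p[y:y+h,x:x+w,::-1],None,fx=7,fy=7,interpolation=cv2.INTER_CUBIC))
planR([[.5405,.0188,.113]])
s,t,y=st()
D=np.load('side6.npz');crankfit('side',D['p'],D['d'],[t[0],t[1],t[2]-.004,y+np.pi/2])
```

```text
t 11.75 p [0.5417 0.0169 0.1117] yaw 72.84 tilt z [ 0.014 -0.009] F [-0.   0.1 -3.4] op 3.28
-> [0.5405, 0.0188, 0.113] tool cm [ 0.14 -0.17 -0.14]
side n 748 pos [0.5414 0.0207 0.1061] yaw 164.88 zaxis [ 0.031 -0.017] med|res|mm 0.69 grip [0.4761 0.0377 0.1804]
```

View pics/side6.png

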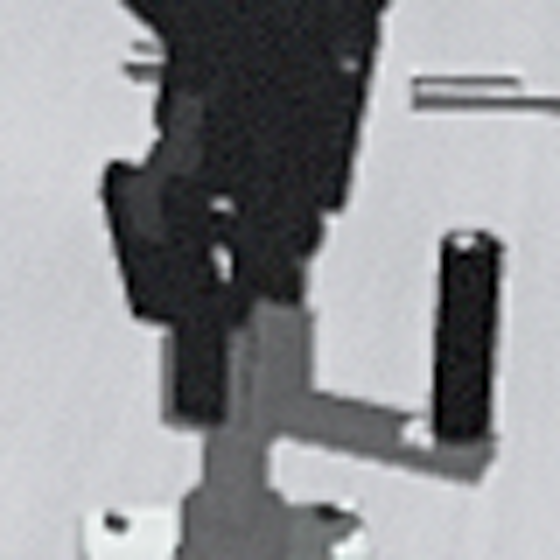

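View pics/top6.png

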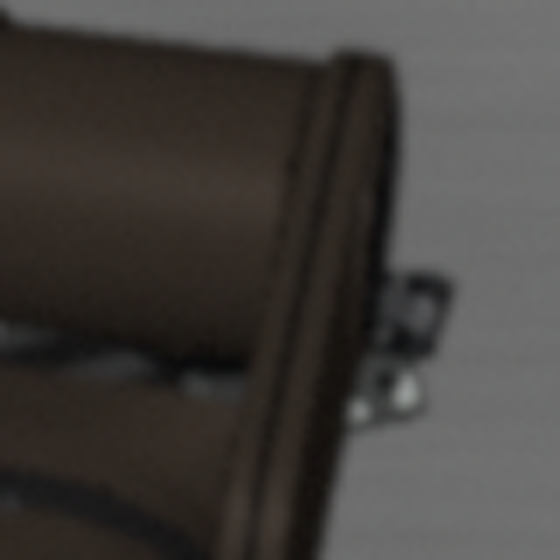

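Request:
send_rows(
  motion=[0.11, -0.09, 0, 0.015, 3, 0, 0, 0.2, 0, 3, 0, 0, 0.2, 0, 3, 0, 0, 0.2, 0, 3],
)

```text
time: 12.15
eef_pos: [0.5421, 0.0185, 0.1068]
tcp_rot: [0.809, 0.587, 0.004, 0.009]
contact_force: [-0.6, -0.1, -2.6]
opening: 0.383
```

Request:
send_rows(
  motion=[0, 0, 0.2, 0, 3],
)

```text
time: 12.25
eef_pos: [0.5422, 0.0185, 0.1047]
tcp_rot: [0.809, 0.587, 0.004, 0.009]
contact_force: [-0.5, 0.3, -2.4]
opening: 0.385
```

Request:
send_rows(
  motion=[0, 0, 0.2, 0, 3],
)

```text
time: 12.35
eef_pos: [0.542, 0.0187, 0.1026]
tcp_rot: [0.809, 0.587, 0.004, 0.008]
contact_force: [-1.3, 1.0, -1.6]
opening: 0.383
```

Request:
send_rows(
  motion=[0, -0.08, 0.2, 0, 3],
)

```text
time: 12.45
eef_pos: [0.5413, 0.019, 0.1004]
tcp_rot: [0.809, 0.587, 0.004, 0.008]
contact_force: [0.3, 0.1, -2.7]
opening: 0.382
```

Request:
send_rows(
  motion=[0, 0, 0.2, 0, 3],
)

```text
time: 12.55
eef_pos: [0.5413, 0.019, 0.0982]
tcp_rot: [0.809, 0.587, 0.004, 0.008]
contact_force: [-0.2, -0.1, -2.4]
opening: 0.382
```

Request:
send_rows(
  motion=[0, 0, 0.3, 0, 3, 0, 0, 0.3, 0, 3],
)

```text
time: 12.75
eef_pos: [0.5418, 0.019, 0.0919]
tcp_rot: [0.809, 0.587, 0.005, 0.009]
contact_force: [-0.3, 0.8, -2.2]
opening: 0.38
```

Request:
send_rows(
  motion=[0, 0, 0.3, 0, 3, 0, 0, 0.3, 0, 3],
)

```text
time: 12.95
eef_pos: [0.5418, 0.0191, 0.0853]
tcp_rot: [0.809, 0.587, 0.005, 0.008]
contact_force: [-0.4, 1.3, -2.3]
opening: 0.381
```

Request:
send_rows(
  motion=[0, 0, 0.3, 0, 3],
)

```text
time: 13.05
eef_pos: [0.5417, 0.0192, 0.082]
tcp_rot: [0.809, 0.587, 0.004, 0.008]
contact_force: [-0.5, 1.0, -1.6]
opening: 0.382
```

Request:
send_rows(
  motion=[0, 0, 0.25, 0, 3],
)

```text
time: 13.15
eef_pos: [0.5418, 0.0193, 0.0796]
tcp_rot: [0.809, 0.587, 0.004, 0.008]
contact_force: [-6.8, 1.1, 15.4]
opening: 0.379
```

Run:
```python
from cr import *
for n,b in(('side',(290,160,80,80)),):
    p,d=cams.read_camera(n);np.savez(n+'7.npz',p=p,d=d)
    x,y,w,h=b;cv2.imwrite(f'pics/{n}7.png',cv2.resize(p[y:y+h,x:x+w,::-1],None,fx=7,fy=7,interpolation=cv2.INTER_CUBIC))
planR([[.5413,.019,.0797]])
s,t,y=st()
D=np.load('side7.npz');crankfit('side',D['p'],D['d'],[t[0],t[1],t[2]-.004,y+np.pi/2])
```

```text
t 13.2 p [0.5417 0.0192 0.0798] yaw 71.93 tilt z [ 0.016 -0.008] F [-1.6  1.2 -0.3] op 3.26
-> [0.5413, 0.019, 0.0797] tool cm [-0.04 -0.04  0.01]
side n 754 pos [0.5416 0.0231 0.0742] yaw 164.11 zaxis [ 0.034 -0.015] med|res|mm 0.79 grip [0.4767 0.0412 0.1488]
```

View pics/side7.png

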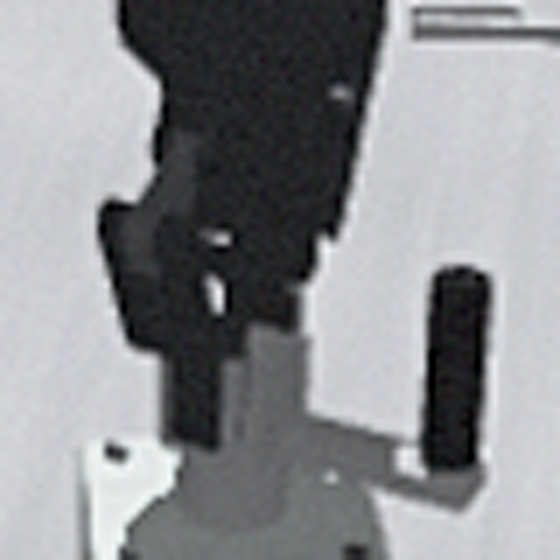

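Request:
send_rows(
  motion=[0, 0, 0, 0, 5, 0, 0, 0, 0, 8.5, 0, 0, 0, 0, 8.5, 0, 0, 0, 0, 8.5, 0, 0, 0, 0, 8.5, 0, 0, -1, 0, 8.5, 0, 0, -1.2, 0, 8.5, 0, 0, -1.2, 0, 8.5, 0, 0, -1.2, 0, 8.5, 0, 0, -1.2, 0, 8.5, 0, 0, -1.2, 0, 8.5, 0, 0, -1.2, 0, 8.5],
)

```text
time: 14.4
eef_pos: [0.542, 0.0191, 0.1709]
tcp_rot: [0.809, 0.587, 0.006, 0.01]
contact_force: [0.1, -0.4, -0.3]
opening: 0.998
```

Run:
```python
from cr import *
for n,b in(('side',(250,150,120,180)),):
    p,d=cams.read_camera(n);np.savez(n+'8.npz',p=p,d=d)
    x,y,w,h=b;cv2.imwrite(f'pics/{n}8.png',cv2.resize(p[y:y+h,x:x+w,::-1],None,fx=4,fy=4,interpolation=cv2.INTER_CUBIC))
s,t,y=st()
D=np.load('side8.npz');crankfit('side',D['p'],D['d'],[.5408,.022,.075,np.radians(163)])
planR([[.5405,.02,.2]])
```

```text
side n 920 pos [0.5414 0.0209 0.0754] yaw 162.7 zaxis [-0.057  0.022] med|res|mm 0.69 grip [0.4706 0.0433 0.1429]
t 14.45 p [0.5435 0.0189 0.1735] yaw 71.95 tilt z [ 0.026 -0.011] F [ 1.7 -0.2  1.3] op 8.47
-> [0.5405, 0.02, 0.2] tool cm [ 0.   -0.24 -2.66]
```

View pics/side8.png

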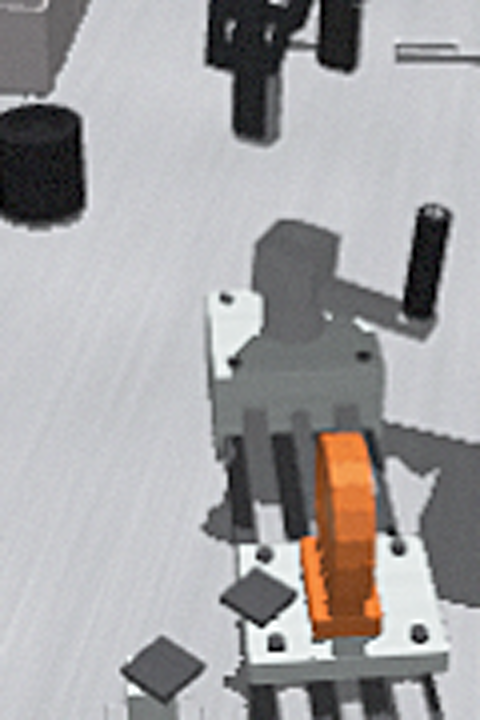

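```bash
cat > ar.py <<'E'
from fit import *
A=np.radians(14.35)
def arrows(n,p,d,verbose=True,z=.047):
    box=(160,190,70,60) if n=='top' else (265,250,80,110)
    x,y,w,h=box;XYZ=zmap(n,d,box);br=p[y:y+h,x:x+w].astype(int)
    dark=(br.max(2)<(60 if n=='top' else 110))&(np.abs(XYZ[...,2]-z)<.006)
    k,lab,stt,cen=cv2.connectedComponentsWithStats(dark.astype(np.uint8),connectivity=4)
    out=[]
    for i in range(1,k):
        if stt[i,4]<25: continue
        m=(lab==i).astype(float);c=np.median(XYZ[lab==i],0)
        best=min((minimize(lambda q:((cover(n,place(rect(0,0,.012,.012,z),q[0],q[1],A+np.pi/4),box)-m)**2).sum(),c[:2]+o,method='Nelder-Mead',options=dict(initial_simplex=[c[:2]+o,c[:2]+o+[.002,0],c[:2]+o+[0,.002]])) for o in(np.zeros(2),np.array([.001,-.001]))),key=lambda r:r.fun)
        r=best.x-[.5405,.0204];s=np.array([np.cos(A)*r[0]+np.sin(A)*r[1],-np.sin(A)*r[0]+np.cos(A)*r[1]])
        out.append((stt[i,4],best.fun,best.x,s))
        if verbose: print(n,'area',stt[i,4],'err',round(best.fun,1),'xy',best.x.round(4),'stage xy mm',(s*1000).round(1))
    return out
E
python3 - <<'E'
from ar import *
D=load()
for n in D: arrows(n,D[n]['p'],D[n]['d'])
D=np.load('side8.npz');arrows('side',D['p'],D['d'])
E
```

```text
side area 159 err 7.7 xy [0.5281 0.2168] stage xy mm [ 36.6 193.3]
side area 51 err 51.0 xy [0.4502 0.2428] stage xy mm [-32.4 237.9]
side area 196 err 16.6 xy [0.5593 0.2631] stage xy mm [ 78.3 230.5]
top area 80 err 7.6 xy [0.5576 0.2588] stage xy mm [ 75.6 226.7]
top area 64 err 19.5 xy [0.5267 0.2135] stage xy mm [ 34.5 190.5]
side area 155 err 6.4 xy [0.5278 0.217 ] stage xy mm [ 36.5 193.6]
side area 195 err 16.1 xy [0.5593 0.263 ] stage xy mm [ 78.3 230.3]
```

```bash
python3 -c "
from pl import *
planR([[.472,.0407,.165],[.472,.0407,.108]])
"
```

```text
t 14.45 p [0.5435 0.0189 0.1735] yaw 71.95 tilt z [ 0.026 -0.011] F [ 1.7 -0.2  1.3] op 8.47
-> [0.472, 0.0407, 0.165] tool cm [-0.14 -7.49  0.64]
-> [0.472, 0.0407, 0.108] tool cm [ 0.01 -0.16  5.7 ]
```

Request:
send_rows(
  motion=[0, -0.7, 0, 0, 8.5, 0, -1.2, 0, 0, 8.5, 0, -1.3, 0, 0, 8.5, -0.05, -1.3, 0, 0, 8.5, -0.05, -1.3, 0, 0, 8.5, 0, -1, 0.3, 0, 8.5, 0, -0.5, 0.4, 0, 8.5, 0, -0.1, 0.6, 0, 8.5],
)

```text
time: 15.25
eef_pos: [0.4635, 0.0436, 0.1546]
tcp_rot: [0.809, 0.588, 0.005, 0.01]
contact_force: [0.3, 0.6, -0.5]
opening: 0.991
```

```bash
python3 -c "
from pl import *
p,d=cams.read_camera('side')
planR([[.472,.0407,.108]])
cv2.imwrite(f'pics/side9.png',cv2.resize(p[130:240,280:420,::-1],None,fx=5,fy=5))
"
```

```text
t 15.3 p [0.4628 0.0436 0.1532] yaw 71.99 tilt z [ 0.018 -0.009] F [-0.3 -0.5 -0.9] op 8.49
-> [0.472, 0.0407, 0.108] tool cm [0.03 0.88 4.54]
```

View pics/side9.png

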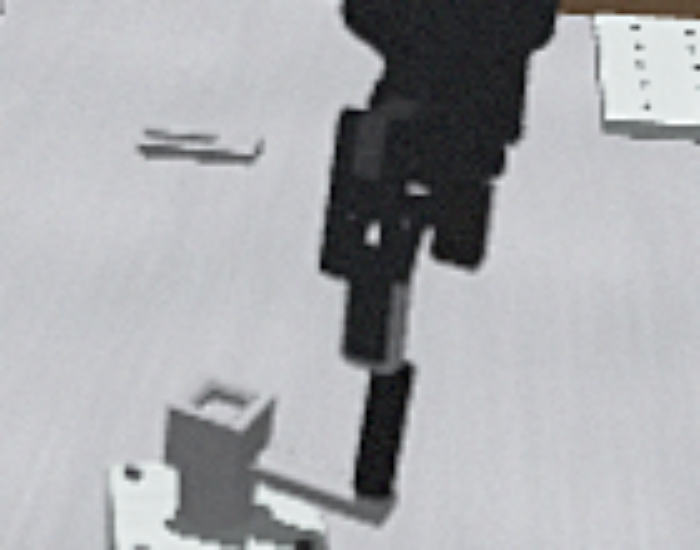

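Request:
send_rows(
  motion=[0, 0.25, 0.3, 0, 8.5, 0, 0.25, 0.6, 0, 8.5, 0, 0.2, 0.8, 0, 8.5, 0, 0.1, 0.8, 0, 8.5, 0, 0, 0.8, 0, 8.5, 0, 0, 0.6, 0, 8.5, 0, 0, 0.3, 0, 8.5, 0, 0, 0, 0, 8.5],
)

```text
time: 16.1
eef_pos: [0.4725, 0.0398, 0.1059]
tcp_rot: [0.809, 0.587, 0.003, 0.008]
contact_force: [1.0, 0.1, -0.6]
opening: 0.995
```

```bash
python3 -c "
from pl import *
p,d=cams.read_camera('side')
planR([[.472,.0407,.108]])
cv2.imwrite(f'pics/side10.png',cv2.resize(p[130:240,280:420,::-1],None,fx=5,fy=5))
p,d=cams.read_camera('top')
cv2.imwrite(f'pics/top10.png',cv2.resize(p[170:270,220:340,::-1],None,fx=5,fy=5))
"
```

```text
t 16.15 p [0.4726 0.0398 0.1062] yaw 71.93 tilt z [ 0.015 -0.009] F [ 0.5 -1.1 -0. ] op 8.51
-> [0.472, 0.0407, 0.108] tool cm [ 0.07 -0.08 -0.18]
```

View pics/side10.png

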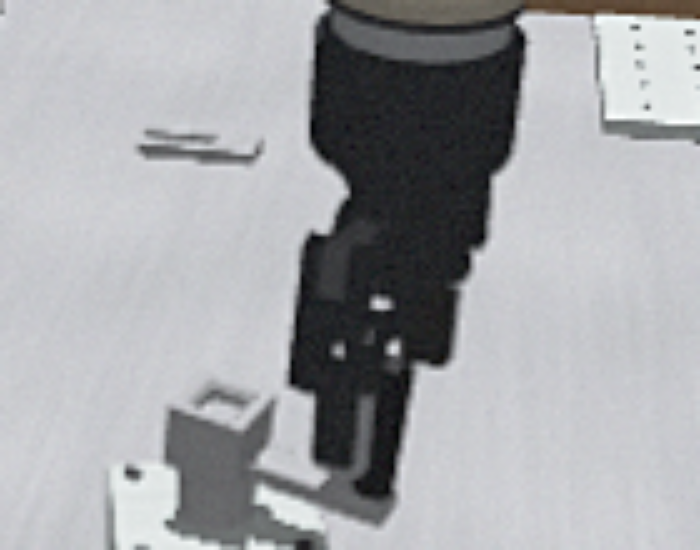

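Request:
send_rows(
  motion=[0, 0, 0, 0, 4, 0, 0, 0, 0, 1, 0, 0, 0, 0, 1, 0, 0, 0, 0, 1, 0, 0, 0, 0, 1, 0, 0, 0, 0, 1, 0, 0, 0, 0, 1],
  grip_force=40,
)

```text
time: 16.9
eef_pos: [0.474, 0.0398, 0.1084]
tcp_rot: [0.809, 0.587, 0.005, 0.01]
contact_force: [-0.3, 0.1, -0.7]
opening: 0.196
```

Run:
```python
from cr import *
p,d=cams.read_camera('side')
planR([[.472,.0407,.108]])
cv2.imwrite(f'pics/side11.png',cv2.resize(p[130:240,280:420,::-1],None,fx=5,fy=5))
crankfit('side',p,d,[.5412,.0215,.075,np.radians(163)])
```

```text
t 16.95 p [0.474  0.0398 0.1084] yaw 71.95 tilt z [ 0.02 -0.01] F [-0.1  0.2  0.2] op 1.72
-> [0.472, 0.0407, 0.108] tool cm [ 0.03 -0.22  0.04]
side n 949 pos [0.5406 0.0197 0.0752] yaw 162.23 zaxis [-0.012  0.132] med|res|mm 1.32 grip [0.4731 0.0503 0.143 ]
```

View pics/side11.png

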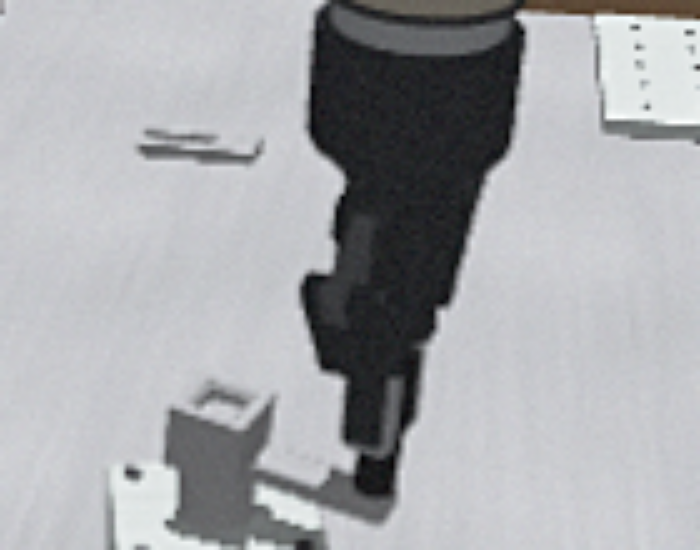

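```bash
cat > wind.py <<'E'
import sys
from pl import *
C=np.array([.541,.0192])
def wind(step,n,z=.108,r=.070,ramp=None):
    s,p,y=st();M=R.from_quat(s['tcp_rot']).as_matrix()
    a=np.arctan2(*(p[:2]-C)[::-1]);planR([])
    print('ang',np.degrees(a).round(1),'rad',np.hypot(*(p[:2]-C)).round(4))
    steps=[step]*n if ramp is None else ramp
    q=p.copy();out=[]
    for i,sdeg in enumerate(steps):
        a-=np.radians(sdeg);t=np.array([C[0]+r*np.cos(a),C[1]+r*np.sin(a),z])
        d=M.T@(t-q)*100;out.append(d);q=t
    o=np.round(out,2);print('[',', '.join(f'{a:g}, {b:g}, {c:g}, 0, 1' for a,b,c in o),']')
if __name__=='__main__':
    v=[float(x) for x in sys.argv[1:]];wind(0,0,ramp=v)
E
python3 wind.py 5 8 10 10 10 10
```

```text
t 16.95 p [0.474  0.0398 0.1084] yaw 71.95 tilt z [ 0.02 -0.01] F [-0.1  0.2  0.2] op 1.72
ang 163.0 rad 0.0701
[ 0.61, 0.03, 0.04, 0, 1, 0.97, 0.14, -0, 0, 1, 1.17, 0.36, 0, 0, 1, 1.09, 0.55, 0.01, 0, 1, 0.97, 0.73, 0.01, 0, 1, 0.83, 0.89, 0.02, 0, 1 ]
```

Request:
send_rows(
  motion=[0.61, 0.03, 0.04, 0, 1, 0.97, 0.14, 0, 0, 1, 1.17, 0.36, 0, 0, 1, 1.09, 0.55, 0.01, 0, 1, 0.97, 0.73, 0.01, 0, 1, 0.83, 0.89, 0.02, 0, 1],
)

```text
time: 17.55
eef_pos: [0.5193, 0.0873, 0.1095]
tcp_rot: [0.808, 0.589, 0.002, 0.011]
contact_force: [-1.7, -5.6, 4.7]
opening: 0.196
```

```bash
python3 wind.py 10 10 10 10 10 10 10 10 10 10 10 10
```

```text
t 17.55 p [0.5193 0.0873 0.1095] yaw 72.11 tilt z [ 0.017 -0.016] F [-1.7 -5.6  4.7] op 1.68
ang 107.7 rad 0.0715
[ 0.5, 1.14, 0.17, 0, 1, 0.43, 1.14, 0.02, 0, 1, 0.22, 1.2, 0.02, 0, 1, 0.01, 1.22, 0.03, 0, 1, -0.2, 1.2, 0.03, 0, 1, -0.41, 1.15, 0.03, 0, 1, -0.6, 1.06, 0.03, 0, 1, -0.78, 0.94, 0.03, 0, 1, -0.93, 0.79, 0.03, 0, 1, -1.05, 0.62, 0.02, 0, 1, -1.14, 0.43, 0.02, 0, 1, -1.2, 0.22, 0.02, 0, 1 ]
```

Request:
send_rows(
  motion=[0.5, 1.14, 0.17, 0, 1, 0.43, 1.14, 0.02, 0, 1, 0.22, 1.2, 0.02, 0, 1, 0.01, 1.22, 0.03, 0, 1, -0.2, 1.2, 0.03, 0, 1, -0.41, 1.15, 0.03, 0, 1, -0.6, 1.06, 0.03, 0, 1, -0.78, 0.94, 0.03, 0, 1],
)

```text
time: 18.35
eef_pos: [0.6072, 0.0539, 0.1101]
tcp_rot: [0.805, 0.594, -0.011, 0.009]
contact_force: [-5.7, -0.9, 6.9]
opening: 0.2
```

```bash
python3 wind.py 10 10 10 10 10 10 10 10 10 10 10 10
```

```text
t 18.35 p [0.6072 0.0539 0.1101] yaw 72.85 tilt z [-0.007 -0.029] F [-5.7 -0.9  6.9] op 1.71
ang 27.7 rad 0.0748
[ -1.27, 0.44, 0.24, 0, 1, -1.06, 0.61, 0.03, 0, 1, -1.15, 0.41, 0.03, 0, 1, -1.2, 0.21, 0.04, 0, 1, -1.22, -0, 0.04, 0, 1, -1.2, -0.22, 0.03, 0, 1, -1.14, -0.42, 0.03, 0, 1, -1.05, -0.61, 0.03, 0, 1, -0.93, -0.79, 0.03, 0, 1, -0.78, -0.94, 0.02, 0, 1, -0.61, -1.06, 0.02, 0, 1, -0.41, -1.15, 0.01, 0, 1 ]
```

Request:
send_rows(
  motion=[-1.27, 0.44, 0.24, 0, 1, -1.06, 0.61, 0.03, 0, 1, -1.15, 0.41, 0.03, 0, 1, -1.2, 0.21, 0.04, 0, 1, -1.22, 0, 0.04, 0, 1, -1.2, -0.22, 0.03, 0, 1, -1.14, -0.42, 0.03, 0, 1],
)

```text
time: 19.05
eef_pos: [0.602, -0.0222, 0.1113]
tcp_rot: [0.806, 0.592, -0.001, 0.006]
contact_force: [1.2, 2.0, 3.8]
opening: 0.196
```

```bash
python3 wind.py 10 10 10 10 10 10 10 10 10 10 10 10
```

```text
t 19.05 p [ 0.602  -0.0222  0.1113] yaw 72.66 tilt z [ 0.006 -0.011] F [1.2 2.  3.8] op 1.67
ang -34.1 rad 0.0737
[ -1.02, -0.81, 0.33, 0, 1, -1.04, -0.64, 0, 0, 1, -0.91, -0.81, 0, 0, 1, -0.75, -0.96, -0, 0, 1, -0.58, -1.08, -0.01, 0, 1, -0.38, -1.16, -0.01, 0, 1, -0.17, -1.21, -0.01, 0, 1, 0.04, -1.22, -0.01, 0, 1, 0.25, -1.19, -0.01, 0, 1, 0.45, -1.13, -0.01, 0, 1, 0.64, -1.04, -0.02, 0, 1, 0.81, -0.91, -0.02, 0, 1 ]
```

Request:
send_rows(
  motion=[-1.02, -0.81, 0.15, 0, 1, -1.04, -0.64, 0.1, 0, 1, -0.91, -0.81, 0.05, 0, 1, -0.75, -0.96, 0, 0, 1, -0.58, -1.08, 0, 0, 1, -0.38, -1.16, 0, 0, 1, -0.17, -1.21, 0, 0, 1, 0.04, -1.22, 0, 0, 1],
)

```text
time: 19.85
eef_pos: [0.5185, -0.0461, 0.1119]
tcp_rot: [0.808, 0.589, 0.014, 0.015]
contact_force: [3.0, 1.4, 1.6]
opening: 0.201
```

```bash
python3 wind.py 10 10 10 10 10 10 10 10 10 10 10 10
```

```text
t 19.85 p [ 0.5185 -0.0461  0.1119] yaw 72.23 tilt z [ 0.041 -0.007] F [3.  1.4 1.6] op 1.72
ang -109.0 rad 0.0691
[ 0.04, -1.23, 0.33, 0, 1, 0.34, -1.17, -0.05, 0, 1, 0.54, -1.09, -0.04, 0, 1, 0.72, -0.98, -0.04, 0, 1, 0.88, -0.84, -0.03, 0, 1, 1.01, -0.68, -0.02, 0, 1, 1.12, -0.49, -0.01, 0, 1, 1.19, -0.29, -0.01, 0, 1, 1.22, -0.08, 0, 0, 1, 1.21, 0.13, 0.01, 0, 1, 1.17, 0.34, 0.02, 0, 1, 1.09, 0.54, 0.03, 0, 1 ]
```

```bash
python3 - <<'E'
from ar import *
p,d=cams.read_camera('side')
cv2.imwrite('pics/side12.png',cv2.resize(p[130:350,260:420,::-1],None,fx=2.7,fy=2.7,interpolation=cv2.INTER_CUBIC))
arrows('side',p,d)
E
python3 wind.py 6 8 8 8 8 8 8 8 8 8
```

```text
side area 163 err 8.2 xy [0.5248 0.228 ] stage xy mm [ 36.3 205. ]
side area 195 err 13.9 xy [0.5592 0.263 ] stage xy mm [ 78.2 230.4]
t 19.9 p [ 0.5167 -0.0453  0.1115] yaw 72.27 tilt z [ 0.038 -0.007] F [1.8 0.5 6.1] op 1.69
ang -110.6 rad 0.0689
[ -0.03, -0.75, 0.32, 0, 1, 0.22, -0.95, -0.04, 0, 1, 0.35, -0.91, -0.03, 0, 1, 0.47, -0.85, -0.03, 0, 1, 0.59, -0.78, -0.03, 0, 1, 0.69, -0.69, -0.02, 0, 1, 0.78, -0.59, -0.02, 0, 1, 0.85, -0.48, -0.01, 0, 1, 0.91, -0.35, -0.01, 0, 1, 0.95, -0.22, -0, 0, 1 ]
```

View pics/side12.png

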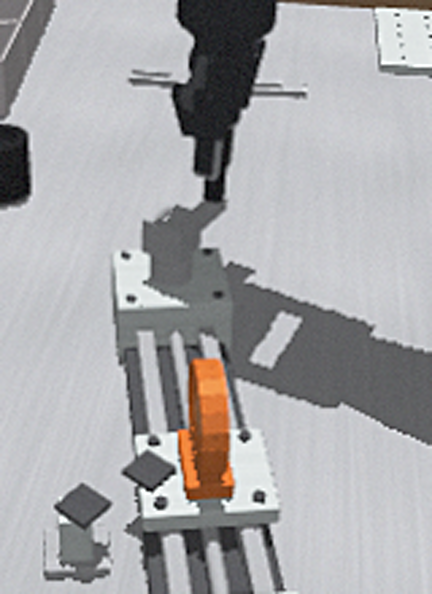

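Request:
send_rows(
  motion=[-0.03, -0.75, 0.1, 0, 1, 0.22, -0.95, 0, 0, 1, 0.35, -0.91, 0, 0, 1, 0.47, -0.85, 0, 0, 1, 0.59, -0.78, 0, 0, 1, 0.69, -0.69, 0, 0, 1, 0.78, -0.59, 0, 0, 1, 0.85, -0.48, 0, 0, 1, 0.91, -0.35, 0, 0, 1, 0.95, -0.22, 0, 0, 1],
)

```text
time: 20.9
eef_pos: [0.4746, 0.0302, 0.1108]
tcp_rot: [0.807, 0.59, 0.018, 0.026]
contact_force: [4.6, -4.2, 3.1]
opening: 0.2
```

```bash
sed -i 's/z=.108/z=.110/' wind.py; python3 wind.py 8 8 8 8 8 8 8 8 8 8
```

```text
t 20.9 p [0.4746 0.0302 0.1108] yaw 72.38 tilt z [ 0.059 -0.021] F [ 4.6 -4.2  3.1] op 1.71
ang 170.6 rad 0.0673
[ 0.94, -0.34, 0.06, 0, 1, 0.97, 0.06, 0, 0, 1, 0.96, 0.2, 0.01, 0, 1, 0.92, 0.33, 0.02, 0, 1, 0.86, 0.45, 0.03, 0, 1, 0.79, 0.57, 0.03, 0, 1, 0.7, 0.67, 0.04, 0, 1, 0.6, 0.77, 0.05, 0, 1, 0.49, 0.84, 0.05, 0, 1, 0.37, 0.9, 0.06, 0, 1 ]
```

```bash
sed -i 's/\[.541,.0192\]/[.5425,.0195]/' wind.py; python3 wind.py 8 8 8 8 8 8 8 8 8 8
```

```text
t 20.9 p [0.4746 0.0302 0.1108] yaw 72.38 tilt z [ 0.059 -0.021] F [ 4.6 -4.2  3.1] op 1.71
ang 171.0 rad 0.0687
[ 0.95, -0.21, 0.07, 0, 1, 0.97, 0.06, 0, 0, 1, 0.96, 0.19, 0.01, 0, 1, 0.92, 0.32, 0.02, 0, 1, 0.87, 0.45, 0.03, 0, 1, 0.8, 0.56, 0.03, 0, 1, 0.71, 0.67, 0.04, 0, 1, 0.61, 0.76, 0.05, 0, 1, 0.5, 0.84, 0.05, 0, 1, 0.38, 0.9, 0.06, 0, 1 ]
```

Request:
send_rows(
  motion=[0.95, -0.15, 0.03, 0, 1, 0.97, 0.06, 0, 0, 1, 0.96, 0.19, 0.01, 0, 1, 0.92, 0.32, 0.02, 0, 1, 0.87, 0.45, 0.03, 0, 1, 0.8, 0.56, 0.03, 0, 1, 0.71, 0.67, 0.04, 0, 1, 0.61, 0.76, 0.05, 0, 1, 0.5, 0.84, 0.05, 0, 1, 0.38, 0.9, 0.06, 0, 1],
)

```text
time: 21.9
eef_pos: [0.5351, 0.09, 0.1097]
tcp_rot: [0.802, 0.597, -0.004, 0.027]
contact_force: [-3.9, -2.2, 10.9]
opening: 0.201
```

```bash
python3 wind.py 8 8 8 8 8 8 8 8 8 8
```

```text
t 21.9 p [0.5351 0.09   0.1097] yaw 73.35 tilt z [ 0.026 -0.049] F [-3.9 -2.2 10.9] op 1.71
ang 96.0 rad 0.0709
[ 0.22, 0.96, -0, 0, 1, 0.18, 0.96, 0.03, 0, 1, 0.04, 0.97, 0.04, 0, 1, -0.09, 0.97, 0.04, 0, 1, -0.23, 0.95, 0.05, 0, 1, -0.36, 0.91, 0.05, 0, 1, -0.48, 0.85, 0.05, 0, 1, -0.59, 0.77, 0.05, 0, 1, -0.69, 0.68, 0.05, 0, 1, -0.78, 0.58, 0.05, 0, 1 ]
```

Request:
send_rows(
  motion=[0.22, 0.96, -0.05, 0, 1, 0.18, 0.96, 0, 0, 1, 0.04, 0.97, 0, 0, 1, -0.09, 0.97, 0, 0, 1, -0.23, 0.95, 0, 0, 1, -0.36, 0.91, 0, 0, 1, -0.48, 0.85, 0, 0, 1, -0.59, 0.77, 0, 0, 1, -0.69, 0.68, 0, 0, 1, -0.78, 0.58, 0, 0, 1],
)

```text
time: 22.9
eef_pos: [0.5967, 0.0669, 0.1109]
tcp_rot: [0.803, 0.596, -0.012, -0.004]
contact_force: [5.7, 8.8, 3.6]
opening: 0.199
```

```bash
python3 - <<'E'
from ar import *
p,d=cams.read_camera('side')
cv2.imwrite('pics/side13.png',cv2.resize(p[130:350,260:420,::-1],None,fx=2.7,fy=2.7,interpolation=cv2.INTER_CUBIC))
arrows('side',p,d)
E
python3 wind.py 8 8 8 8 8 8 8 8 8 8
```

```text
side area 170 err 8.5 xy [0.5228 0.2369] stage xy mm [ 36.5 214.2]
side area 191 err 11.5 xy [0.5591 0.2631] stage xy mm [ 78.1 230.5]
t 22.95 p [0.5975 0.066  0.111 ] yaw 73.12 tilt z [-0.022 -0.008] F [6.1 7.3 2.1] op 1.67
ang 40.2 rad 0.072
[ -0.76, 0.67, 0.1, 0, 1, -0.69, 0.69, -0, 0, 1, -0.78, 0.59, -0, 0, 1, -0.85, 0.47, 0, 0, 1, -0.91, 0.35, 0.01, 0, 1, -0.95, 0.22, 0.01, 0, 1, -0.97, 0.09, 0.01, 0, 1, -0.98, -0.05, 0.01, 0, 1, -0.96, -0.19, 0.02, 0, 1, -0.92, -0.32, 0.02, 0, 1 ]
```

View pics/side13.png

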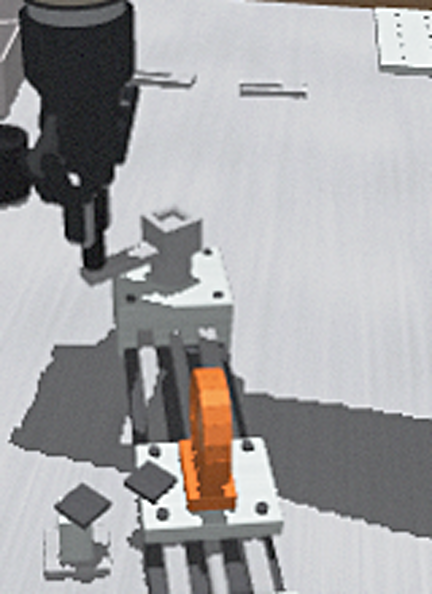

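Request:
send_rows(
  motion=[-0.76, 0.67, 0.05, 0, 1, -0.69, 0.69, 0, 0, 1, -0.78, 0.59, 0, 0, 1, -0.85, 0.47, 0, 0, 1, -0.91, 0.35, 0.01, 0, 1, -0.95, 0.22, 0.01, 0, 1, -0.97, 0.09, 0.01, 0, 1, -0.98, -0.05, 0.01, 0, 1, -0.96, -0.19, 0.02, 0, 1, -0.92, -0.32, 0.02, 0, 1],
)

```text
time: 23.95
eef_pos: [0.6098, -0.0065, 0.112]
tcp_rot: [0.804, 0.594, 0.012, -0.004]
contact_force: [9.1, -2.0, 1.2]
opening: 0.198
```

```bash
python3 wind.py 8 8 8 8 8 8 8 8 8 8
```

```text
t 23.95 p [ 0.6098 -0.0065  0.112 ] yaw 72.95 tilt z [0.014 0.021] F [ 9.1 -2.   1.2] op 1.69
ang -21.1 rad 0.0722
[ -0.96, -0.36, 0.17, 0, 1, -0.94, -0.27, -0.03, 0, 1, -0.89, -0.4, -0.02, 0, 1, -0.83, -0.52, -0.02, 0, 1, -0.75, -0.63, -0.02, 0, 1, -0.65, -0.73, -0.02, 0, 1, -0.55, -0.81, -0.02, 0, 1, -0.43, -0.88, -0.02, 0, 1, -0.3, -0.93, -0.01, 0, 1, -0.17, -0.96, -0.01, 0, 1 ]
```

Request:
send_rows(
  motion=[-0.96, -0.36, 0.08, 0, 1, -0.94, -0.27, 0.02, 0, 1, -0.89, -0.4, 0, 0, 1, -0.83, -0.52, 0, 0, 1, -0.75, -0.63, 0, 0, 1, -0.65, -0.73, 0, 0, 1, -0.55, -0.81, 0, 0, 1, -0.43, -0.88, 0, 0, 1, -0.3, -0.93, 0, 0, 1, -0.17, -0.96, 0, 0, 1],
)

```text
time: 24.95
eef_pos: [0.5283, -0.0497, 0.1104]
tcp_rot: [0.805, 0.593, 0.018, -0.002]
contact_force: [4.8, 2.7, 3.9]
opening: 0.201
```

```bash
python3 wind.py 8 8 8 8 8 8 8 8 8 8
```

```text
t 24.95 p [ 0.5283 -0.0497  0.1104] yaw 72.74 tilt z [0.026 0.025] F [4.8 2.7 3.9] op 1.72
ang -101.6 rad 0.0707
[ 0.04, -0.98, 0.02, 0, 1, 0.11, -0.97, -0.01, 0, 1, 0.24, -0.95, -0.01, 0, 1, 0.37, -0.9, -0, 0, 1, 0.49, -0.84, 0, 0, 1, 0.61, -0.77, 0.01, 0, 1, 0.71, -0.67, 0.01, 0, 1, 0.79, -0.57, 0.02, 0, 1, 0.86, -0.45, 0.02, 0, 1, 0.92, -0.33, 0.02, 0, 1 ]
```

Request:
send_rows(
  motion=[0.04, -0.98, 0.02, 0, 1, 0.11, -0.97, 0, 0, 1, 0.24, -0.95, 0, 0, 1, 0.37, -0.9, 0, 0, 1, 0.49, -0.84, 0, 0, 1, 0.61, -0.77, 0, 0, 1, 0.71, -0.67, 0.01, 0, 1, 0.79, -0.57, 0.01, 0, 1, 0.86, -0.45, 0.01, 0, 1, 0.92, -0.33, 0.01, 0, 1],
)

```text
time: 25.95
eef_pos: [0.4736, 0.0231, 0.1106]
tcp_rot: [0.806, 0.591, 0.029, 0.009]
contact_force: [7.6, -2.2, 1.3]
opening: 0.196
```

```bash
python3 - <<'E'
from ar import *
p,d=cams.read_camera('side')
arrows('side',p,d)
E
python3 wind.py 8 8 8 8 8 8 8 8 8 8
```

```text
side area 184 err 10.8 xy [0.5201 0.2473] stage xy mm [ 36.5 224.9]
side area 195 err 15.3 xy [0.5592 0.2631] stage xy mm [ 78.3 230.5]
t 26.0 p [0.4736 0.0241 0.1106] yaw 72.64 tilt z [0.059 0.02 ] F [ 6.7 -2.6  1.2] op 1.71
ang 176.2 rad 0.069
[ 0.94, -0.26, 0.08, 0, 1, 0.98, -0.03, 0.03, 0, 1, 0.97, 0.11, 0.04, 0, 1, 0.95, 0.24, 0.05, 0, 1, 0.9, 0.37, 0.05, 0, 1, 0.84, 0.49, 0.06, 0, 1, 0.76, 0.6, 0.06, 0, 1, 0.67, 0.71, 0.06, 0, 1, 0.57, 0.79, 0.06, 0, 1, 0.45, 0.86, 0.06, 0, 1 ]
```

Request:
send_rows(
  motion=[0.94, -0.15, 0.04, 0, 1, 0.98, -0.03, 0.02, 0, 1, 0.97, 0.11, 0.02, 0, 1, 0.95, 0.24, 0.02, 0, 1, 0.9, 0.37, 0.02, 0, 1, 0.84, 0.49, 0.02, 0, 1, 0.76, 0.6, 0.02, 0, 1, 0.67, 0.71, 0.02, 0, 1, 0.57, 0.79, 0.02, 0, 1, 0.45, 0.86, 0.02, 0, 1],
)

```text
time: 27.0
eef_pos: [0.5235, 0.0865, 0.1112]
tcp_rot: [0.801, 0.599, 0.008, 0.01]
contact_force: [-3.3, 2.6, 10.1]
opening: 0.199
```

```bash
python3 wind.py 8 8 8 5 3 3 3
```

```text
t 27.0 p [0.5235 0.0865 0.1112] yaw 73.58 tilt z [ 0.024 -0.006] F [-3.3  2.6 10.1] op 1.7
ang 105.8 rad 0.0696
[ 0.49, 0.84, 0.15, 0, 1, 0.34, 0.92, 0.02, 0, 1, 0.21, 0.95, 0.02, 0, 1, 0.06, 0.61, 0.02, 0, 1, 0.01, 0.37, 0.01, 0, 1, -0.01, 0.37, 0.01, 0, 1, -0.03, 0.37, 0.01, 0, 1 ]
```

Request:
send_rows(
  motion=[0.49, 0.84, 0, 0, 1, 0.34, 0.92, 0, 0, 1, 0.21, 0.95, 0, 0, 1, 0.06, 0.61, 0, 0, 1, 0.01, 0.37, 0, 0, 1, 0, 0.37, 0, 0, 1, 0, 0.1, 0, 0, 1, 0, 0, 0, 0, 1],
)

```text
time: 27.8
eef_pos: [0.5514, 0.0897, 0.1112]
tcp_rot: [0.798, 0.603, -0.013, -0.003]
contact_force: [0.9, -1.2, 5.6]
opening: 0.202
```

```bash
python3 - <<'E'
from ar import *
for n in('side','top'):
    p,d=cams.read_camera(n);np.savez(n+'14.npz',p=p,d=d)
    arrows(n,p,d)
    x,y,w,h=(250,200,100,100) if n=='side' else (150,180,100,80)
    cv2.imwrite(f'pics/{n}14.png',cv2.resize(p[y:y+h,x:x+w,::-1],None,fx=6,fy=6,interpolation=cv2.INTER_CUBIC))
E
python3 wind.py 4
```

```text
side area 182 err 9.3 xy [0.5192 0.2508] stage xy mm [ 36.5 228.5]
side area 190 err 11.0 xy [0.5592 0.263 ] stage xy mm [ 78.3 230.4]
t 27.9 p [0.5513 0.0897 0.1112] yaw 74.19 tilt z [-0.025 -0.011] F [ 1.3 -0.2  6.3] op 1.69
ang 82.9 rad 0.0707
[ -0.02, 0.5, 0.11, 0, 1 ]
```

View pics/side14.png

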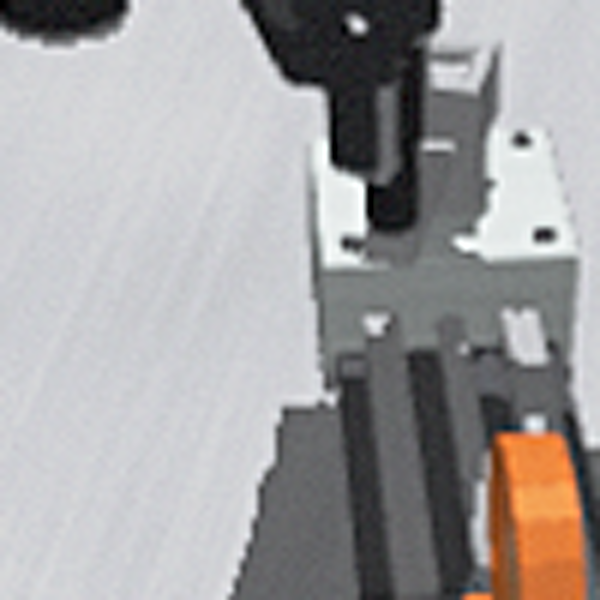

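View pics/top14.png

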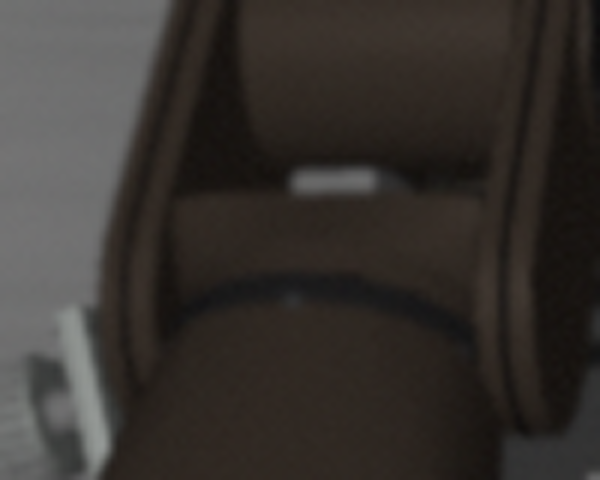

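```bash
python3 wind.py 5 7 7 6 3
```

```text
t 27.9 p [0.5513 0.0897 0.1112] yaw 74.19 tilt z [-0.025 -0.011] F [ 1.3 -0.2  6.3] op 1.69
ang 82.9 rad 0.0707
[ -0.01, 0.62, 0.1, 0, 1, 0, 0.85, -0.02, 0, 1, -0.1, 0.85, -0.02, 0, 1, -0.17, 0.71, -0.01, 0, 1, -0.11, 0.35, -0.01, 0, 1 ]
```

Request:
send_rows(
  motion=[-0.01, 0.62, 0, 0, 1, 0, 0.85, 0, 0, 1, -0.1, 0.85, 0, 0, 1, -0.17, 0.71, 0, 0, 1, -0.11, 0.3, 0, 0, 1, 0, 0, 0, 0, 1, 0, 0, 0, 0, 1],
)

```text
time: 28.6
eef_pos: [0.5681, 0.0862, 0.1107]
tcp_rot: [0.796, 0.604, -0.026, -0.019]
contact_force: [1.4, -0.3, 6.0]
opening: 0.197
```

```bash
python3 - <<'E'
from ar import *
for n in('side',):
    p,d=cams.read_camera(n);np.savez(n+'15.npz',p=p,d=d)
    o=arrows(n,p,d)
    overlay(p,n,[(place(rect(0,0,.012,.012,.047),*q[2],A+np.pi/4),(0,0,255)) for q in o],(265,270,70,70),9,'pics/s15.png')
E
python3 wind.py 4
```

```text
side area 183 err 8.9 xy [0.5193 0.2515] stage xy mm [ 36.7 229.1]
side area 189 err 13.5 xy [0.5592 0.2632] stage xy mm [ 78.3 230.6]
t 28.65 p [0.5679 0.0862 0.1107] yaw 74.46 tilt z [-0.066 -0.001] F [1.6 0.2 6.1] op 1.7
ang 69.1 rad 0.0714
[ -0.2, 0.48, 0.04, 0, 1 ]
```

View pics/s15.png

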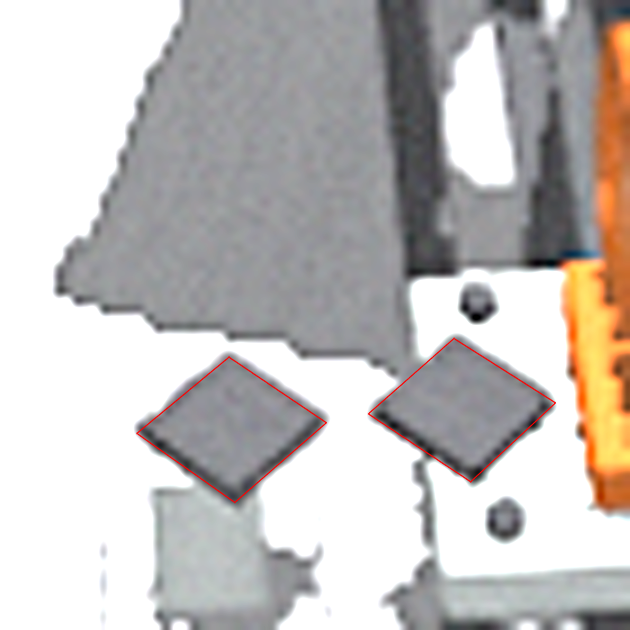

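```bash
python3 wind.py 5 7 7 7 3
```

```text
t 28.65 p [0.5679 0.0862 0.1107] yaw 74.46 tilt z [-0.066 -0.001] F [1.6 0.2 6.1] op 1.7
ang 69.1 rad 0.0714
[ -0.22, 0.6, 0.04, 0, 1, -0.2, 0.83, -0.05, 0, 1, -0.3, 0.8, -0.04, 0, 1, -0.4, 0.75, -0.04, 0, 1, -0.2, 0.31, -0.02, 0, 1 ]
```

Request:
send_rows(
  motion=[-0.22, 0.6, 0, 0, 1, -0.2, 0.83, -0.03, 0, 1, -0.3, 0.8, -0.03, 0, 1, -0.4, 0.75, -0.03, 0, 1, -0.2, 0.31, -0.02, 0, 1, 0, 0, 0, 0, 1, 0, 0, 0, 0, 1],
)

```text
time: 29.35
eef_pos: [0.584, 0.0787, 0.1098]
tcp_rot: [0.795, 0.605, -0.033, -0.038]
contact_force: [2.0, -0.5, 5.1]
opening: 0.193
```

```bash
python3 - <<'E'
from ar import *
p,d=cams.read_camera('side');arrows('side',p,d)
E
python3 wind.py 4
```

```text
side area 178 err 12.5 xy [0.5186 0.2521] stage xy mm [ 36.2 229.9]
side area 190 err 10.7 xy [0.5592 0.263 ] stage xy mm [ 78.2 230.4]
t 29.4 p [0.5839 0.0788 0.1099] yaw 74.57 tilt z [-0.099  0.02 ] F [1.5 1.3 5.6] op 1.72
ang 55.1 rad 0.0723
[ -0.4, 0.37, -0.05, 0, 1 ]
```

Request:
send_rows(
  motion=[0, 0, 0, 0, 2.5, 0, 0, 0, 0, 5, 0, 0, 0, 0, 8.5, 0, 0, 0, 0, 8.5, 0, 0, 0, 0, 8.5, 0, 0, -0.8, 0, 8.5, 0, 0, -1.2, 0, 8.5, 0, 0, -1.5, 0, 8.5, 0, 0, -2, 0, 8.5, 0, 0, -2, 0, 8.5, 0, 0, -2, 0, 8.5, 0, 0, -2, 0, 8.5],
)

```text
time: 30.6
eef_pos: [0.5883, 0.0779, 0.2246]
tcp_rot: [0.794, 0.604, -0.044, -0.048]
contact_force: [0.2, 0.5, -0.0]
opening: 0.999
```

```bash
python3 -c "
from pl import *
planR([[.55,-.25,.25]])"
```

```text
t 30.6 p [0.5883 0.0779 0.2246] yaw 74.6 tilt z [-0.128  0.023] F [ 0.2  0.5 -0. ] op 8.53
-> [0.55, -0.25, 0.25] tool cm [-32.65   4.7   -2.77]
```

Request:
send_rows(
  motion=[-2, 0.4, -0.5, 0, 8.5, -3, 0.4, -0.5, 0, 8.5, -3.3, 0.4, -0.5, 0, 8.5, -3.3, 0.4, -0.5, 0, 8.5, -3.3, 0.4, 0, 0, 8.5, -3.3, 0.4, 0, 0, 8.5, -3.3, 0.4, 0, 0, 8.5, -3.3, 0.4, 0, 0, 8.5, -3, 0.4, 0, 0, 8.5, -2, 0.3, 0, 0, 8.5, -1, 0, 0, 0, 8.5, 0, 0, 0, 0, 8.5],
)

```text
time: 31.8
eef_pos: [0.5528, -0.2437, 0.276]
tcp_rot: [0.795, 0.605, -0.032, -0.031]
contact_force: [0.9, -0.0, -0.8]
opening: 0.997
```

Run:
```python
from ar import *
from cr import crankfit,planR
planR([])
for n in('side','top'):
    p,d=cams.read_camera(n);np.savez(n+'16.npz',p=p,d=d)
    o=arrows(n,p,d)
    crankfit(n,p,d,[.541,.0205,.075,np.radians(55)])
    b=(250,180,110,140) if n=='side' else (150,170,160,100)
    overlay(p,n,[(place(rect(0,0,.012,.012,.047),*q[2],A+np.pi/4),(0,0,255)) for q in o],b,5,f'pics/{n}16.png')
```

```text
t 31.8 p [ 0.5528 -0.2437  0.276 ] yaw 74.65 tilt z [-0.088  0.01 ] F [ 0.9 -0.  -0.8] op 8.51
side area 186 err 10.7 xy [0.5187 0.2521] stage xy mm [ 36.3 229.8]
side area 196 err 16.8 xy [0.5593 0.2629] stage xy mm [ 78.3 230.3]
side n 907 pos [0.5411 0.0215 0.0751] yaw 59.16 zaxis [0.012 0.038] med|res|mm 0.66 grip [0.5779 0.0843 0.1443]
top area 62 err 19.9 xy [0.5577 0.2575] stage xy mm [ 75.4 225.5]
top area 50 err 33.1 xy [0.5174 0.2498] stage xy mm [ 34.5 228. ]
top n 463 pos [0.5386 0.0194 0.0751] yaw 59.43 zaxis [0.034 0.035] med|res|mm 1.01 grip [0.5766 0.0821 0.1436]
```

View pics/side16.png

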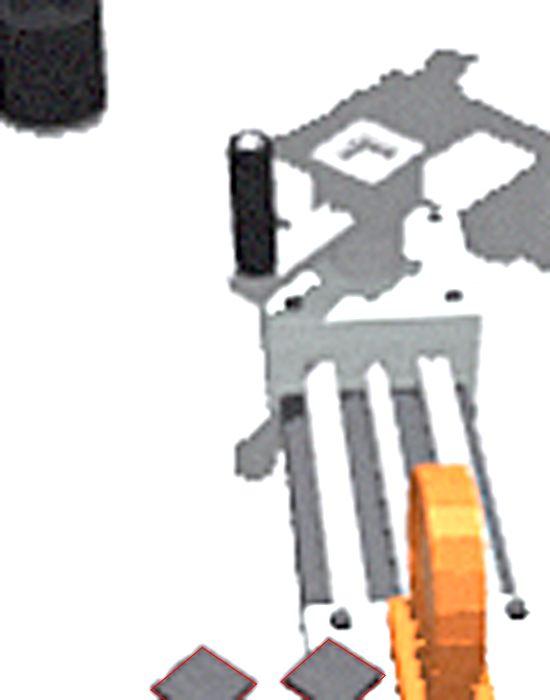

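View pics/top16.png

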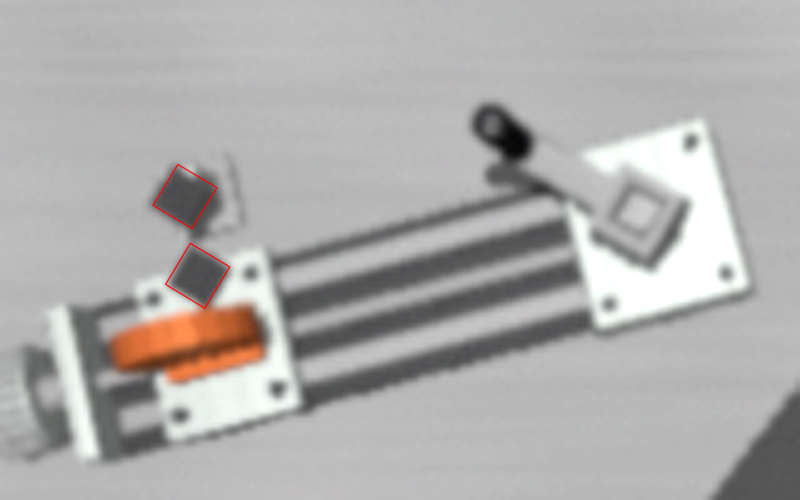

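Run:
```python
from ar import *
o=np.array([.5405,.0204])
for tag in('','16'):
  for n in('top','side'):
    D=np.load(f'{n}{tag}.npz');p=D['p'];res=[]
    ca=[.5275,.215] if tag=='' else [.518,.251]
    for c0 in(ca,[.5585,.2610]):
        b=[]
        for sg in(.7,1.0):
            G={n:gradmag(p,sg)};L=rect(0,0,.012,.012,.047)
            f=lambda q:-score(G,n,place(L,q[0],q[1],A+np.pi/4))
            g=[(f([c0[0]+i,c0[1]+j]),c0[0]+i,c0[1]+j) for i in np.arange(-.006,.0061,.001) for j in np.arange(-.006,.0061,.001)]
            g0=min(g);r=minimize(f,g0[1:],method='Nelder-Mead',options=dict(initial_simplex=[g0[1:],(g0[1]+.001,g0[2]),(g0[1],g0[2]+.001)]))
            b.append(r.x)
        res.append(b)
    for k in range(2):
        r=res[1][k]-res[0][k];print(tag,n,res[0][k].round(4),res[1][k].round(4),'dx,dy stage mm',(1000*np.array([np.cos(A)*r[0]+np.sin(A)*r[1],-np.sin(A)*r[0]+np.cos(A)*r[1]])).round(2))
x,y,w,h=170,190,45,45
cv2.imwrite('pics/tz.png',cv2.convertScaleAbs(cv2.resize(p[0:1,0:1],(1,1))) if 0 else cv2.convertScaleAbs(cv2.resize(np.load('top16.npz')['p'][y:y+h,x:x+w,::-1],None,fx=13,fy=13,interpolation=cv2.INTER_CUBIC),alpha=2))
# stage yaw check from rails: carriage displacement direction (side, long travel)
```

```text
top [0.5257 0.2134] [0.5566 0.2583] dx,dy stage mm [41.01 35.9 ]
 top [0.5257 0.2134] [0.5539 0.2541] dx,dy stage mm [37.42 32.43]
 side [0.5276 0.2173] [0.5592 0.2633] dx,dy stage mm [42.04 36.77]
 side [0.5277 0.2172] [0.5592 0.2632] dx,dy stage mm [41.94 36.73]
16 top [0.5166 0.2486] [0.5567 0.2585] dx,dy stage mm [41.3  -0.26]
16 top [0.5166 0.2486] [0.5561 0.2573] dx,dy stage mm [40.45 -1.4 ]
16 side [0.5185 0.2524] [0.5592 0.2633] dx,dy stage mm [42.07  0.44]
16 side [0.5186 0.2524] [0.5592 0.2633] dx,dy stage mm [42.02  0.42]
```

View pics/tz.png

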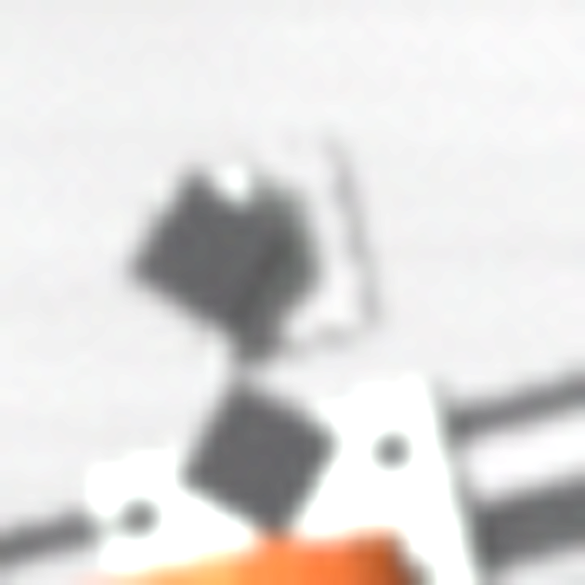

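```bash
python3 -c "
from plant import workorder,ctrl
print(workorder.sign_off(),ctrl.get_state()['time'])"
```

```text
the job is handed in; nothing more can be done
the job is handed in; nothing more can be done
```

I fitted the crank onto the drive square and wound it by its grip about 824° clockwise (2.3 turns). Then I let go, moved the arm clear and signed off at about 32 s of the 72 s.

Last checks, taken with the arm clear:
- **Arrows opposite each other:** edge fits put the index arrow +0.4 mm from opposite (side camera) and −0.3 mm (top camera), against the allowed 3 mm. At its other blur setting the top camera gave −1.4 mm.
- **Crank seated:** the underside is at 75.1 mm, on the 75 mm shoulder. It lies on the drive axis within measuring error and leans about 0.04 to 0.05 rad in the play of the square, against the allowed 0.1 rad.
- **Forces while winding:** these stayed below about 12 N.

- **A check that disagreed:** the simpler mask fit in the top camera read −2.5 mm for the arrows. I set it aside because the index arrow merges with its own shadow in that picture. The crank's turn angle gives 36.6 mm of travel, which agrees with the 36 to 37 mm gap measured at the start.
- **Gripper lean:** the gripper drifted off vertical by up to about 0.1 rad while winding. It let go cleanly, and the arrow reading barely changed after release.
- **Not re-measured:** I did not check the beam dump, window and forks again at the end. The arm only passed above or clear of them.

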